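Free the capped bottle from the vise and fill the caddy

TASK

Put both sauce bottles away upright in the two free cells of the steel caddy, standing on its floor. One is locked under the fork of the sliding-jaw capping vise and the other stands on the vise in the way of the jaw: take that one away first, then slide the jaw open as far as it goes, leave it open, and lift the locked bottle out. Do not tip the bottles over, and leave the shaker in the caddy and the other things around where they stand.

Things in the scene. Friction and masses are not known exactly. Their poses are not given: they have to be found in the camera images.
- vise: capping vise of plain metal, fixed to the table; base plate 200 (x) x 120 (y) x 14 mm. Origin: centre of the base's underside; z up. Along its x axis: fixed jaw with a pocket at the +x end (its top 94 mm above the table), moving jaw in the middle on two guide rods, an upright end stop (top 64 mm above the table) at x -85 to -97 mm. Turned any way, left or right of the robot.
- vise_pocket (a point): centre of the pocket's floor in the vise, where the locked bottle stands (40 mm towards +x of the vise's origin, 14 mm above the table). The pocket is open above and towards the moving jaw; its cheeks (tops 68 mm above the table) are 44 mm apart
- jaw (a joint): slide of the vise's moving jaw, m: 0 shut, 0.060 fully open; it opens towards the vise's -x direction, needs about 4 N and stays where it is left. A flat two-pronged fork on the jaw (128 to 136 mm above the table, prongs 38 mm apart) reaches round the bottle's neck; only 25 mm or more of opening frees the bottle. With the waiting bottle in place it opens less than 30 mm.
- jaw_grip (a point): centre of the black upright grip block on top of the moving jaw, 22 mm long along the vise's x, 28 mm wide along its y, from 136 to 165 mm above the table; this point is at 150 mm and moves with the jaw. Pinch it from above across its 28 mm width
- locked_bottle_center (a point): the bottle standing in the vise's pocket under the fork: glass sauce bottle 154 mm tall, 0.15 to 0.3 kg: round body 41 mm wide up to 85 mm above its foot, tapering to the neck; round fixed cap 22 mm wide from 132 to 154 mm above the foot (grip it here from above). Point: on its axis, 77 mm above the foot
- waiting_bottle_center (a point): the bottle standing on the vise's base plate (14 mm above the table) between the moving jaw and the end stop, close to the grip: glass sauce bottle 154 mm tall, 0.15 to 0.3 kg: round body 41 mm wide up to 85 mm above its foot, tapering to the neck; round fixed cap 22 mm wide from 132 to 154 mm above the foot (grip it here from above). Point: on its axis, 77 mm above the foot
- caddy: open steel caddy, fixed to the table, 76 (x) x 222 (y) x 70 mm high, walls and floor 5 mm, three cells 66 x 67 mm in a row along its y. Origin: centre of its underside; z up. It stands on the other side of the robot from the vise, turned any way round. Behind the middle of the table, beyond x = 0.62, stand two 220 mm pitchers.
- caddy_cell0 (a point): centre of the inner floor (5 mm above the table) of the caddy's end cell at -y
- caddy_cell1 (a point): centre of the inner floor of the caddy's middle cell
- caddy_cell2 (a point): centre of the inner floor of the caddy's end cell at +y
- shaker_center (a point): white shaker with domed cap, 42 mm in diameter, 84 mm tall, standing in one end cell of the caddy (at +y); must stay. Point: half-way up
- tall_bottle_center (a point): squeeze bottle with pointed cap, 62 mm in diameter, 190 mm tall, standing on the table between vise and caddy; a bystander. Point: half-way up
- tumbler_center (a point): clear plastic tumbler, 66 mm in diameter, 99 mm tall, on the folded towel (14 mm thick) in the middle; a bystander. Point: half-way up
- ramekin_center (a point): empty white ramekin, 65 mm in diameter, 37 mm tall, on the same towel; a bystander. Point: half-way up
- locked_bottle: the same bottle as locked_bottle_center, given at the centre of its foot
- waiting_bottle: the same bottle as waiting_bottle_center, given at the centre of its foot

How it is judged:
By the outcome, as a careful person would: the job done as asked, in the order asked, and still so for the second after the job is handed in, with the robot touching nothing.
It also fails if it takes over 70 s, if anything falls off the work surface, if the arm or the gripper's body presses on something with over 40 N, if the wrist force passes 120 N, or if a joint passes its speed limit or range.

ROBOT

A 7-joint arm with a two-finger parallel gripper is mounted at the origin on a cart in front of the work surface, level with it; the furniture and walls round the work are solid. World frame = base frame: x ahead of the robot, y to its left, z up, the work surface at z = 0. Lengths are in mm, angles in rad, forces in N, time in s.
With the tool pointing down it reaches from about 350 to 900 mm from the base axis. Payload 19.9 kg.
Tool frame: the origin (TCP) lies on the mounting face of the last link; the fingertips stand 199 mm ahead of it and the grasp point (between the pads) lies 180 mm ahead of it (robot.grip_point_offset is the distance from the TCP to the grasp point, in mm); z points along the fingers, y is the direction in which the jaws open and shut (so a half turn about z gives the same grasp; the last joint's range is limited). The gripper opens to 94 mm and grips with 3 to 60 N. Pads are 16 mm wide; open, the fingers measure 119 mm over their backs; the gripper's body (75 mm by 177 mm) begins 78 mm behind the grasp point.
Start: joints at [-1.23, 0.417, -0.01, 1.614, 0.005, 1.111, -0.053], TCP at [232.857, 579.997, 404.625] pointing down, gripper open.
Joint ranges: [-2.81, 2.81], [-0.39, 2.02], [-1.27, 1.25], [0.06, 2.57], [-1.19, 4.33], [0.19, 2], [-2.82, 2.82]. Speed limits (rad/s): [1.89, 1.89, 2.39, 2.39, 3.01, 3.01, 3.01].

INTERFACE

Orientations are given as a unit quaternion [x, y, z, w].
In Python, from plant import robot, grab_frame, camera_model, models gives the robot as it stands. The module is installed in compiled form; this text tells all that it offers.
- The arm moves only by the tool play_rows, never from a script. Its argument "series" is a list of rows, each a list of 7 numbers: the closure in counts, from 0 (fully open) to 255 (shut), then the shift along the tool's x, y, z in m, then the turn, a rotation vector about the tool's x, y, z in degrees. A call has 1 to 10 rows; each row shifts and turns the commanded pose from where the row before left it, along the tool's axes as they then stand; what a row does not reach is not made up. A row lasts 1/10 s, in which the tool goes at most 50 mm and 8.59 degrees, less where a joint would pass 70% of its speed; a pose out of reach is approached as far as the arm can. A call with a gripper value outside its range is refused whole. The fingers move at their own pace and stop on an object; "newtons" is the grip in N (left out, the last holds). Time passes only in rows, so rows that do not move let the fingers close. It gives the time, the measured TCP pose, the force and the opening at its end, in the units of the state.
- robot.get_obs(): the state, without advancing time (a new reading comes with each control period).
- grab_frame(name): name is "scene" or "top"; returns (picture, depth): 420x560x3 uint8, red, green, blue; 420x560 float32, mm along the optical axis (not along the pixel's ray), 0 where there is no reading.
- camera_model(name): a dict with "vfov" (degrees; the focal length in pixels is half the picture's height over the tangent of half this angle, whatever the lens; pixels are square), "cx", "cy" (the principal point, pixels), "dist" ([k1, k2, p1, p2, k3] as OpenCV has them; the pictures are not rectified), "rvec" (rotation vector, rad) and "tvec" (3), from world to camera coordinates, as OpenCV has them. Camera axes: x right, y down, z forward; pixel columns grow to the right and rows downward; lengths in mm; the calibration is good to about 2 mm. A picture is of the moment at which its call begins. camera_model takes no time and is no camera call.
- robot.hand_in(): hands the job in, once; it reports no verdict.
Trained networks look in the newest picture that a camera, given by its name, has taken for a name from the list of things; names that differ only in an ending like _2 or _b are one class to them, and where a whole thing is asked for, a point or a joint stands for the part that bears it (a point fixed in the world has none). Each returns a list of dicts, best first, with "score" (0 to 1); they miss things now and then, are a little off and sometimes report something else, mostly with a low value. They report only what shows in the picture. A call takes as long as a camera call.
- models.spot_in(target, camera): "point" ([column, row] as shares, 0 to 1, of the picture: columns of its width, rows of its height, amid what is visible of it).
- models.masks_of(target, camera): "region" (420x560 bool, what is visible of it) and "point" ([column, row] as shares, 0 to 1, of the picture: columns of its width, rows of its height, amid what is visible of it).
The state is a dict: "time_s": time; "q": joint angles; "joint_velocities": joint speeds; "tau": joint torques, N m; "position": TCP position; "orientation": TCP orientation; "ft_force": force on the tool from outside, world axes, zero at the start; "moment": the same for the moment, N m; "opening": finger opening in mm.
Only numpy, scipy, OpenCV 4.12 (cv2) and the standard library are available. Lean on these libraries where they do the work, as an engineer would, in place of code of your own. Each camera call takes 0.05 s, during which the arm holds its last target.

## Working session

There is one attempt and no reset: what is moved stays moved. The work goes in short steps, Python scripts to look and compute and a tool call to move; the robot and the scene stay as the last step left them, time stands still between calls to the robot, and variables do not carry over. Pictures are saved under pics/ and viewed, and the job is handed in when it is done.

Besides the shell and the picture viewer there is one more tool, called after "Request:" as a command line: name --pt "numbers of a row" for each row, then --argument value for the rest. play_rows: Moves the arm, as the interface text tells. Its arguments: {"type":"object","properties":{"series":{"type":"array"},"newtons":{"type":"number"}},"required":["series"]}

```bash
mkdir -p pics; ls; python3 - <<'E'
from plant import robot, grab_frame, camera_model, models
import cv2, numpy as np
print(robot.get_obs())
for n in ("scene","top"):
    p,d=grab_frame(n); cv2.imwrite(f"pics/{n}0.png",p[:,:,::-1]); np.save(f"{n}0_d.npy",d); print(camera_model(n), d.min(), d.max())
print(robot.grip_point_offset, robot.get_obs()["time_s"])
E
```

```text
pics
{'time_s': 0.0, 'q': array([-1.23050299,  0.41797867, -0.01034845,  1.61420455,  0.00468825,
        1.1106858 , -0.05302304]), 'joint_velocities': array([-6.61269087e-04,  8.18163414e-05, -5.34610910e-04,  5.80985618e-04,
       -8.63169827e-04,  1.80274780e-04,  2.02138037e-03]), 'tau': array([-2.45295059e-04, -8.51259685e+01,  6.38834573e-01, -4.25984395e+01,
       -4.87866299e-02,  1.86242798e-02,  1.40368911e-04]), 'position': array([232.78414259, 579.87598466, 404.00922226]), 'orientation': array([ 1.89728679e-01,  9.81836359e-01, -6.19944880e-04, -8.72451540e-05]), 'ft_force': array([-0.4836291 , -0.47118926, -0.16651766]), 'moment': array([0.03083359, 0.02830376, 0.08652696]), 'opening': 93.9244792409809}
{'vfov': 52.25940206914819, 'cx': 278.8154004043956, 'cy': 206.96500190475015, 'dist': array([-0.02830125,  0.        ,  0.        ,  0.        ,  0.        ]), 'rvec': array([ 1.93054397, -1.14298511,  0.62900538]), 'tvec': array([-216.69989347,  323.99048741, 1034.67181427])} 0.0 3999.9768
{'vfov': 51.38623097252375, 'cx': 279.016956978355, 'cy': 213.16248612889302, 'dist': array([-0.04226164,  0.        ,  0.        ,  0.        ,  0.        ]), 'rvec': array([ 2.13308559, -2.17008831,  0.14587287]), 'tvec': array([   2.20374928,  502.45460481, 1508.68019844])} 0.0 2449.0396
180.4 0.1
```

View pics/scene0.png

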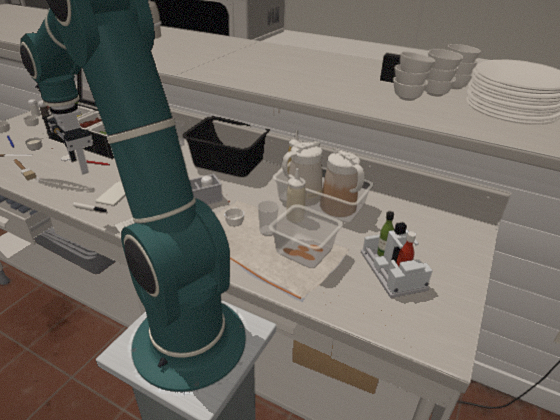

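View pics/top0.png

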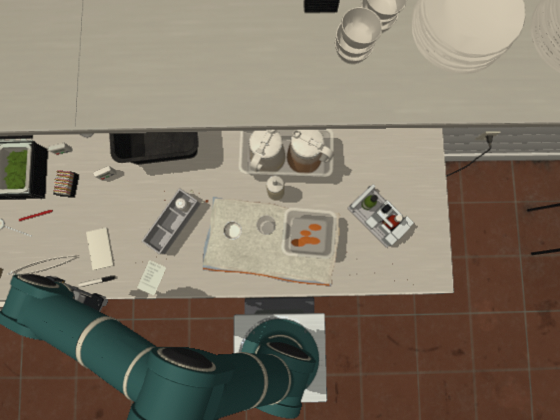

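The scene view shows the vise on the robot's right, around (395,255): a green bottle, the black grip and a red bottle. The caddy is around (207,190) with the shaker in it. In the top view the vise is at (381,215) and the caddy at (175,220). Next I'll measure both.

```bash
cat > h.py <<'E'
import numpy as np, cv2
from plant import robot, grab_frame, camera_model, models
def cam(n):
    c=camera_model(n); f=210/np.tan(np.radians(c["vfov"])/2)
    K=np.array([[f,0,c["cx"]],[0,f,c["cy"]],[0,0,1]]); R=cv2.Rodrigues(c["rvec"])[0]
    return K,c["dist"],R,np.asarray(c["tvec"]).ravel(),c["rvec"]
def cloud(n,d):
    K,D,R,t,_=cam(n)
    v,u=np.mgrid[0:420,0:560]
    xy=cv2.undistortPoints(np.stack([u,v],-1).reshape(-1,1,2).astype(float),K,D).reshape(-1,2)
    P=np.c_[xy,np.ones(len(xy))]*d.reshape(-1,1)
    return ((P-t)@R).reshape(420,560,3)
def ray_z(n,uv,z):
    K,D,R,t,_=cam(n)
    xy=cv2.undistortPoints(np.array(uv,float).reshape(-1,1,2),K,D).reshape(-1,2)
    r=np.c_[xy,np.ones(len(xy))]@R; c=-t@R
    return c+r*((z-c[2])/r[:,2])[:,None]
def proj(n,P):
    K,D,R,t,rv=cam(n)
    return cv2.projectPoints(np.array(P,float).reshape(-1,1,3),rv,t,K,D)[0].reshape(-1,2)
E
python3 - <<'E'
from h import *
S=np.array([560,420])
for n in ("scene","top"):
    p,d=grab_frame(n); np.save(n+"_d.npy",d); np.save(n+"_p.npy",p); C=cloud(n,d)
    for t in ("vise","jaw_grip","locked_bottle","waiting_bottle","caddy","shaker_center","tall_bottle_center","tumbler_center","ramekin_center","locked_bottle_center","waiting_bottle_center","vise_pocket","caddy_cell0","caddy_cell1"):
        ms=models.masks_of(t,n)
        for i,m in enumerate(ms[:3]):
            r=m["region"]&(d>0); q=C[r]
            np.save(f"m_{n}_{t}_{i}.npy",m["region"])
            print(n,t,round(m["score"],2),(np.array(m["point"])*S).round(1),r.sum(), np.median(q,0).round() if len(q) else "", q[:,2].max().round() if len(q) else "")
        if t.endswith(("center","grip","pocket","cell0","cell1")):
            print("   spot",[( (np.array(s["point"])*S).round(1).tolist(),round(s["score"],2)) for s in models.spot_in(t,n)[:3]])
E
```

```text
scene vise 0.92 [392.9 264.2] 2888 [ 448. -370.   54.] 168.0
scene jaw_grip 0.83 [393.8 243.7] 841 [ 472. -351.  103.] 168.0
   spot [([208.9, 189.0], 0.71), ([206.8, 179.4], 0.32)]
scene locked_bottle 0.59 [405.4 248.8] 372 [ 453. -391.  117.] 170.0
scene caddy 0.77 [207.  188.4] 692 [521. 313.  50.] 402.0
   spot [([205.2, 181.5], 0.57)]
scene tall_bottle_center 0.78 [296.  188.4] 539 [567.  -0. 119.] 191.0
   spot [([296.9, 190.3], 0.93), ([206.3, 189.9], 0.71)]
scene tumbler_center 0.89 [267.5 212.8] 537 [434.  39.  89.] 117.0
   spot [([265.5, 212.0], 0.61), ([385.7, 229.4], 0.16)]
   spot [([232.8, 215.9], 0.71)]
scene locked_bottle_center 0.93 [407.  250.5] 361 [ 452. -392.  117.] 170.0
   spot [([407.0, 249.0], 0.53), ([207.8, 191.2], 0.46)]
scene waiting_bottle_center 0.69 [384.4 228. ] 395 [ 517. -315.  102.] 171.0
   spot [([384.3, 228.9], 0.71)]
scene vise_pocket 0.78 [396.4 265.2] 2669 [ 446. -370.   55.] 168.0
   spot [([398.3, 267.4], 0.83)]
scene caddy_cell0 0.69 [206.8 191.8] 560 [521. 312.  50.] 76.0
scene caddy_cell0 0.65 [407.5 249.7] 342 [ 452. -392.  119.] 170.0
[... 1186 characters left out ...]
p locked_bottle_center 0.6 [168.8 224.4] 1644 [472. 382.  24.] 85.0
top locked_bottle_center 0.52 [390.6 219.3] 169 [ 458. -384.  118.] 174.0
   spot [([275.6, 188.6], 0.4), ([381.0, 219.0], 0.2)]
top waiting_bottle_center 0.7 [368.  200.1] 159 [ 523. -308.  113.] 172.0
   spot [([369.3, 202.9], 0.53)]
top vise_pocket 0.71 [166.4 225.1] 1652 [470. 383.  23.] 85.0
top vise_pocket 0.62 [377.  219.1] 1535 [ 473. -352.   54.] 170.0
   spot [([378.5, 217.2], 0.89)]
top caddy_cell0 0.9 [169.8 222.5] 1587 [470. 383.  24.] 82.0
   spot [([168.7, 225.3], 0.64), ([275.5, 188.3], 0.23)]
top caddy_cell1 0.9 [169.8 222.5] 1587 [470. 383.  24.] 82.0
   spot [([168.7, 225.3], 0.64), ([275.5, 188.3], 0.23)]
```

```bash
python3 - <<'E'
import cv2
a=cv2.imread("pics/scene0.png");b=cv2.imread("pics/top0.png")
cv2.imwrite("pics/z_scene_v.png",cv2.resize(a[200:300,350:450],None,fx=6,fy=6,interpolation=cv2.INTER_CUBIC))
cv2.imwrite("pics/z_top_v.png",cv2.resize(b[170:260,330:430],None,fx=6,fy=6,interpolation=cv2.INTER_CUBIC))
cv2.imwrite("pics/z_top_c.png",cv2.resize(b[175:265,130:230],None,fx=6,fy=6,interpolation=cv2.INTER_CUBIC))
E
```

```text
(no output)
```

View pics/z_scene_v.png

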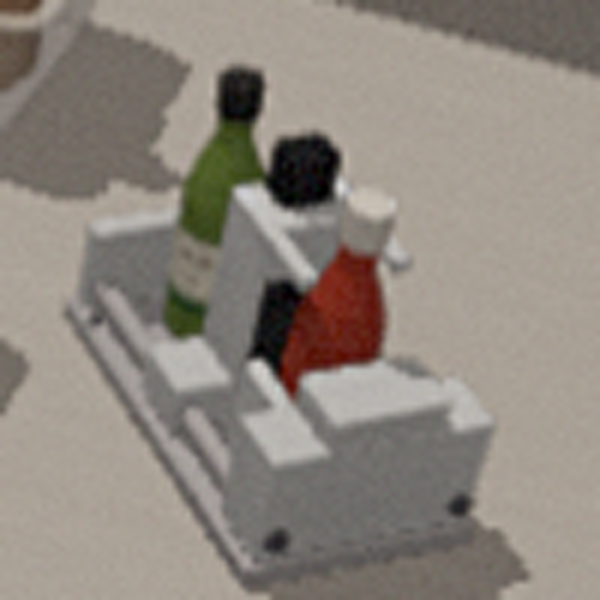

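View pics/z_top_v.png

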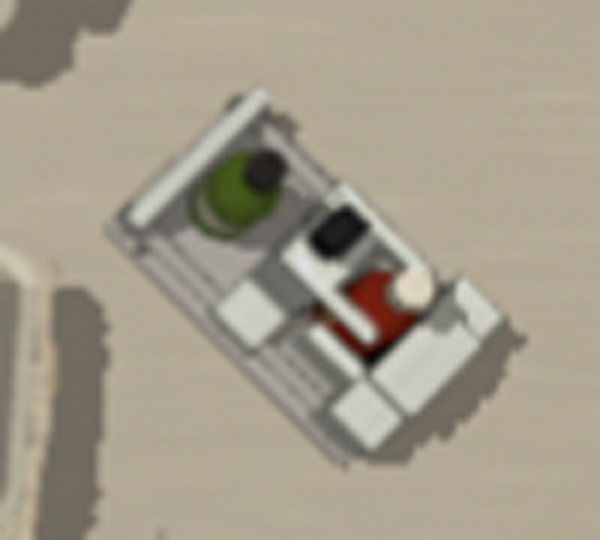

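View pics/z_top_c.png

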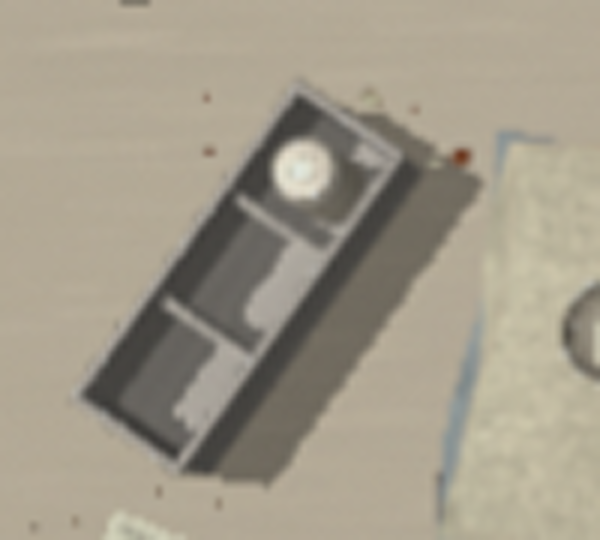

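The vise's -x end (stop and green waiting bottle) points up-left in the top picture. The red locked bottle, with its white cap, is at the lower right. The caddy's free cells are the middle and lower-left ones. Next I'll fit poses from the depth.

```bash
python3 - <<'E'
from h import *
for n in ("scene","top"):
    d=np.load(n+"_d.npy"); p=np.load(n+"_p.npy"); C=cloud(n,d)
    z=C[...,2]; roi=(d>0)&(C[...,0]>380)&(C[...,0]<600)&(C[...,1]<-230)&(C[...,1]>-460)
    tab=(d>0)&(abs(z)<8)&(C[...,0]>300)&(C[...,0]<600)&(abs(C[...,1])<450); print(n,"table z",np.median(z[tab]))
    hi=(roi&(z>150)).astype(np.uint8)
    k,l=cv2.connectedComponents(hi)
    for i in range(1,k):
        q=C[l==i]; 
        if len(q)>5: print(" comp",len(q),np.argwhere(l==i).mean(0)[::-1].round(1),q.mean(0).round(1),q.min(0).round(),q.max(0).round(), "col",p[l==i].mean(0).round())
    # points table region
    m=roi&(z>8)&(z<180)
    q=C[m][:,:2].astype(np.float32); print(" minrect vise",cv2.minAreaRect(q))
    lo=roi&(z>6)&(z<22); q=C[lo][:,:2].astype(np.float32); print(" base",cv2.minAreaRect(q))
    roi2=(d>0)&(C[...,0]>380)&(C[...,0]<620)&(C[...,1]>260)&(C[...,1]<470)
    q=C[roi2&(z>60)&(z<76)][:,:2].astype(np.float32); print(" caddy rim",len(q),cv2.minAreaRect(q))
    q=C[roi2&(z>78)&(z<100)]; print(" shaker top",len(q),q.mean(0))
E
```

```text
scene table z 0.8171513981462981
 comp 67 [389.8 215.2] [ 523.1 -318.   162.3] [ 514. -329.  151.] [ 536. -306.  171.] col [54. 50. 48.]
 comp 92 [400.5 225.8] [ 491.  -357.5  160.6] [ 479. -372.  150.] [ 509. -342.  168.] col [40. 38. 37.]
 comp 75 [410.9 235.5] [ 459.  -393.4  162.7] [ 450. -404.  151.] [ 475. -383.  170.] col [158. 151. 142.]
 minrect vise ((485.42376708984375, -362.09027099609375), (201.82391357421875, 118.76957702636719), 42.97150421142578)
 base ((480.5217590332031, -357.0055847167969), (201.0328826904297, 106.83113861083984), 43.94420623779297)
 caddy rim 240 ((527.9910888671875, 339.20599365234375), (88.17556762695312, 103.15744018554688), 52.18995666503906)
 shaker top 62 [532.1821724  330.21027141  85.27082504]
top table z 0.9044337473418682
 comp 41 [373.7 198.4] [ 527.8 -314.9  165.2] [ 518. -326.  150.] [ 539. -306.  172.] col [42. 42. 35.]
 comp 59 [386.2 208.2] [ 495.2 -354.5  163.2] [ 482. -368.  155.] [ 510. -340.  170.] col [41. 41. 40.]
 comp 45 [397.8 218. ] [ 462.2 -390.4  164.7] [ 452. -400.  152.] [ 472. -380.  174.] col [182. 172. 154.]
 minrect vise ((489.118408203125, -346.18084716796875), (217.40634155273438, 227.40536499023438), 0.19969293475151062)
 base ((489.32879638671875, -345.28582763671875), (228.42138671875, 217.52322387695312), 89.98666381835938)
 caddy rim 372 ((477.0471496582031, 373.00653076171875), (81.58621978759766, 226.62103271484375), 55.17876434326172)
 shaker top 112 [531.60693313 333.45185068  84.55997734]
```

```bash
cat > fit.py <<'E'
from h import *
from scipy.optimize import least_squares
def capfit(C,xy0,ztop,r=11,h=20):
    """fit xy of cylinder cap to cloud points (list of clouds)"""
    out=[]
    for c in C:
        m=(np.hypot(c[...,0]-xy0[0],c[...,1]-xy0[1])<20)&(c[...,2]>ztop-h)&(c[...,2]<ztop+8)
        out.append(c[m])
    P=np.concatenate(out)
    def res(v):
        rho=np.hypot(P[:,0]-v[0],P[:,1]-v[1]); dz=P[:,2]-ztop
        side=rho-r; 
        # signed-ish distance to capped cylinder
        outd=np.hypot(np.maximum(side,0),np.maximum(dz,0)); ins=np.minimum(np.maximum(side,dz),0)
        return outd+ins
    s=least_squares(res,xy0,loss="soft_l1",f_scale=1.5)
    return s.x, np.sqrt(np.mean(res(s.x)**2)), [len(o) for o in out]
E
python3 - <<'E'
from fit import *
from h import *
T=cloud("top",np.load("top_d.npy")); S=cloud("scene",np.load("scene_d.npy"))
for nm,x in (("wait",[527,-316]),("lock",[461,-391])):
    for lab,C in (("both",[T,S]),("top",[T]),("scene",[S])): 
        r=capfit(C,x,168); print(nm,lab,r[0].round(1),r[1].round(2),r[2])
# vise base from corners in top, z=14
L,B,R=ray_z("top",[[347.5,207.5],[387.5,247.8],[417.0,224]],14)
print(L,B,R,np.linalg.norm(L-B),np.linalg.norm(R-B),np.degrees(np.arctan2(*(B-L)[[1,0]])),"centre",(L+R)/2)
# scene corners base: from zoom (70,312) left ; (250,580) near ; (490,?)..
c=[[350+70/6,200+312/6],[350+248/6,200+572/6]]
q=ray_z("scene",c,14); print(q,np.linalg.norm(q[0]-q[1]),np.degrees(np.arctan2(*(q[1]-q[0])[[1,0]])))
# end-stop top corners top view z=64 ; zoom (260,92),(275,100),(130,215)(145,228)
q=ray_z("top",[[330+262/6,170+88/6],[330+130/6,170+218/6]],64); print("stop",q,np.linalg.norm(q[0]-q[1]),np.degrees(np.arctan2(*(q[1]-q[0])[[1,0]])))
# caddy outer corners
c=[[130+298/6,175+78/6],[130+412/6,175+157/6],[130+182/6,175+474/6],[130+73/6,175+398/6]]
q=ray_z("top",c,70);print("caddy",q.round(1),np.linalg.norm(np.diff(q,axis=0),axis=1),q.mean(0), np.degrees(np.arctan2(*(q[0]-q[3])[[1,0]])))
c=[[130+302/6,175+170/6]];print("shaker",ray_z("top",c,84))
E
```

```text
wait both [ 528.6 -317.3] 1.57 [41, 73]
wait top [ 529.4 -317.1] 1.96 [41]
wait scene [ 528.4 -317.2] 1.25 [73]
lock both [ 464.  -392.5] 1.78 [45, 82]
lock top [ 462.7 -392.1] 2.3 [45]
lock scene [ 464.4 -392.7] 1.33 [82]
[ 521.40270092 -252.64467669   14.        ] [ 374.34908488 -389.5865557    14.        ] [ 457.42317947 -500.09243901   14.        ] 200.94239029409835 138.24925112879134 -137.03917043098622 centre [ 489.41294019 -376.36855785   14.        ]
[[ 507.46424584 -260.32693917   14.        ]
 [ 374.4450057  -390.49473877   14.        ]] 186.11226262381822 -135.62073389744108
stop [[ 593.34113037 -339.62159527   64.        ]
 [ 517.93507669 -259.28756003   64.        ]] 110.17998979809522 133.1876319107434
caddy [[592.  338.5  70. ]
 [544.3 271.6  70. ]
 [363.6 401.9  70. ]
 [407.9 465.5  70. ]] [ 82.13349495 222.79669548  77.56892632] [476.97568294 369.39497619  70.        ] -34.61116444644141
shaker [[535.56514166 332.20937693  84.        ]]
```

Request:
play_rows --pt "0 0 0 -0.006 0 0 8.2" --pt "0 0 0 -0.006 0 0 8.2" --pt "0 0 0 -0.006 0 0 8.2" --pt "0 0 0 -0.006 0 0 8.2" --pt "0 0 0 -0.006 0 0 8.2" --pt "0 0 0 -0.006 0 0 8.2" --pt "0 0 0 -0.006 0 0 8.2" --pt "0 0 0 -0.006 0 0 8.2" --pt "0 0 0 -0.006 0 0 8.2" --pt "0 0 0 -0.006 0 0 8.2"

```text
time_s: 3.6
position: [232.8, 580.0, 464.9]
orientation: [0.789, 0.614, -0.0, 0.0]
ft_force: [0.5, -1.0, 0.1]
opening: 94.1
```

Request:
play_rows --pt "0 0 0 0 0 0 8.2" --pt "0 0 0 0 0 0 8.2" --pt "0 0 0 0 0 0 8.2" --pt "0 0 0 0 0 0 8.2" --pt "0 0 0 0 0 0 0"

```text
time_s: 4.1
position: [232.7, 580.1, 464.6]
orientation: [0.93, 0.368, -0.0, 0.0]
ft_force: [-0.1, -0.5, 0.1]
opening: 93.5
```

```bash
cat >> h.py <<'E'
def delta(target_xyz_grasp):
    """shift in tool axes (m) from measured pose to a grasp-point target (mm), plus state"""
    from scipy.spatial.transform import Rotation as Ro
    o=robot.get_obs(); R=Ro.from_quat(o["orientation"]).as_matrix()
    g=o["position"]+R[:,2]*180.4
    d=R.T@(np.array(target_xyz_grasp,float)-g)
    print("t",round(o["time_s"],2),"grasp",g.round(1),"yaw_y",np.degrees(np.arctan2(R[1,1],R[0,1])).round(2),"zax",R[:,2].round(4),"q",o["q"].round(2),"F",o["ft_force"].round(1),"op",round(o["opening"],1))
    print("shift m",(d/1000).round(4))
    return d
E
python3 - <<'E'
from h import *
delta([528.6,-317.3,275])
E
```

```text
t 4.1 grasp [232.7 580.  284.2] yaw_y -46.82 zax [ 1.e-04 -3.e-04 -1.e+00] q [-1.51  0.39  0.36  1.55 -0.14  1.23 -1.94] F [-0.1 -0.5  0.1] op 93.5
shift m [-0.3982  0.8568  0.0094]
```

Request:
play_rows --pt "0 -0.01 0.0215 0 0 0 0" --pt "0 -0.02 0.043 0 0 0 0" --pt "0 -0.02 0.043 0 0 0 0" --pt "0 -0.02 0.043 0 0 0 0" --pt "0 -0.02 0.043 0 0 0 0" --pt "0 -0.02 0.043 0 0 0 0" --pt "0 -0.02 0.043 0 0 0 0" --pt "0 -0.02 0.043 0 0 0 0" --pt "0 -0.02 0.043 0 0 0 0" --pt "0 -0.02 0.043 0 0 0 0"

```text
time_s: 5.1
position: [375.1, 150.4, 464.9]
orientation: [0.928, 0.372, 0.0, -0.0]
ft_force: [1.7, 1.0, 0.1]
opening: 94.2
```

Request:
play_rows --pt "0 -0.02 0.043 0 0 0 0" --pt "0 -0.02 0.043 0 0 0 0" --pt "0 -0.02 0.043 0 0 0 0" --pt "0 -0.02 0.043 0 0 0 0" --pt "0 -0.02 0.043 0 0 0 0" --pt "0 -0.02 0.043 0 0 0 0" --pt "0 -0.02 0.043 0 0 0 0" --pt "0 -0.02 0.043 0 0 0 0" --pt "0 -0.01 0.0215 0 0 0 0" --pt "0 0 0 0 0 0 0"

```text
time_s: 6.1
position: [500.1, -226.5, 464.7]
orientation: [0.929, 0.369, -0.001, 0.001]
ft_force: [-1.5, 0.3, 0.3]
opening: 94.1
```

```bash
python3 - <<'E'
from h import *
delta([528.6,-317.3,159])
p,d=grab_frame("top"); cv2.imwrite("pics/top1.png",p[:,:,::-1])
E
```

```text
t 6.1 grasp [ 499.9 -227.   284.3] yaw_y -46.66 zax [-0.0011 -0.0025 -1.    ] q [-0.46  0.37  1.06  1.76 -0.34  1.22 -0.12] F [-1.5  0.3  0.3] op 94.1
shift m [-0.0407  0.0853  0.1255]
```

View pics/top1.png

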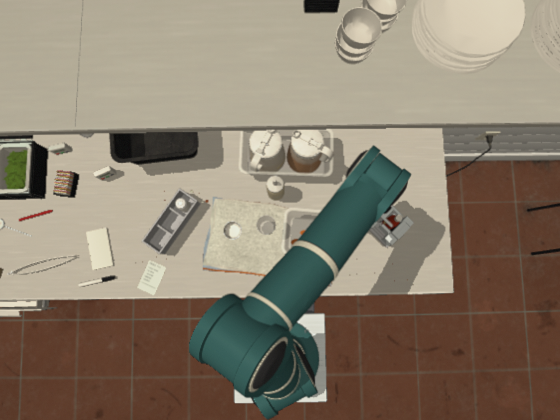

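Request:
play_rows --pt "0 -0.01 0.021 0 0 0 0" --pt "0 -0.01 0.021 0 0 0 0" --pt "0 -0.01 0.021 0 0 0 0" --pt "0 -0.0107 0.0223 0 0 0 0" --pt "0 0 0 0 0 0 0"

```text
time_s: 6.65
position: [529.1, -314.6, 465.0]
orientation: [0.929, 0.37, -0.0, 0.0]
ft_force: [-0.7, 0.7, -0.9]
opening: 94.1
```

```bash
python3 - <<'E'
from h import *
delta([528.6,-317.3,159])
p,d=grab_frame("scene"); cv2.imwrite("pics/scene1.png",p[:,:,::-1])
E
```

```text
t 6.65 grasp [ 529.  -314.8  284.6] yaw_y -46.59 zax [-2.e-04 -1.e-03 -1.e+00] q [-0.21  0.51  0.99  1.59 -0.44  1.28  0.04] F [-0.7  0.7 -0.9] op 94.1
shift m [-0.0019  0.0015  0.1257]
```

View pics/scene1.png

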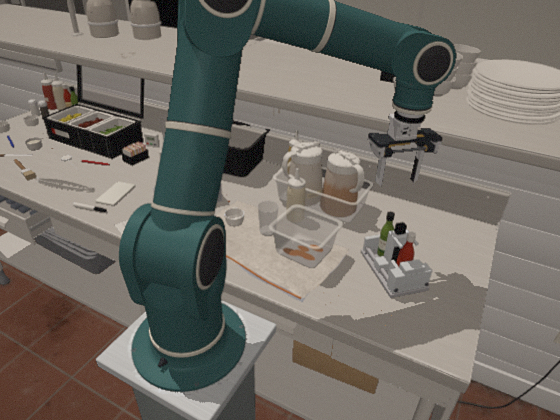

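The gripper hangs above the green bottle's cap in the scene view, at about (405,150) over (389,216), with no obstacle below. I'll descend now and close on the cap.

Request:
play_rows --pt "0 -0.001 0.0008 0.01 0 0 0" --pt "0 -0.001 0.0007 0.018 0 0 0" --pt "0 0 0 0.02 0 0 0" --pt "0 0 0 0.02 0 0 0" --pt "0 0 0 0.02 0 0 0" --pt "0 0 0 0.018 0 0 0" --pt "0 0 0 0.01 0 0 0" --pt "0 0 0 0.008 0 0 0" --pt "0 0 0 0 0 0 0"

```text
time_s: 7.6
position: [528.6, -315.3, 340.4]
orientation: [0.929, 0.369, -0.0, -0.0]
ft_force: [0.3, 1.5, 0.5]
opening: 93.7
```

```bash
python3 - <<'E'
from h import *
delta([528.6,-317.3,159])
p,d=grab_frame("scene"); cv2.imwrite("pics/scene2.png",cv2.resize(p[120:300,320:500,::-1],None,fx=3.3,fy=3.3,interpolation=cv2.INTER_CUBIC))
E
```

```text
t 7.6 grasp [ 528.5 -315.3  160. ] yaw_y -46.64 zax [-7.e-04  2.e-04 -1.e+00] q [-0.15  0.63  0.9   1.72 -0.56  1.07  0.13] F [0.3 1.5 0.5] op 93.7
shift m [-0.0013  0.0015  0.001 ]
```

View pics/scene2.png

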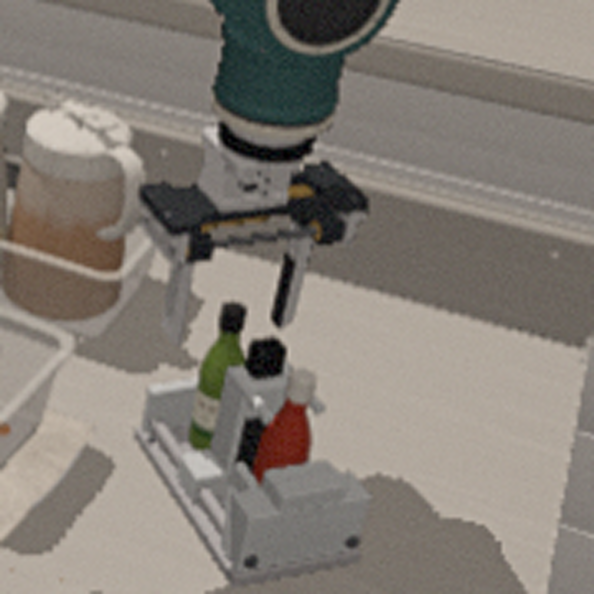

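The open fingers straddle the green bottle's cap, with tips at about (180,335) and (285,320) and the cap at (232,318) in the zoom. Closing.

Request:
play_rows --pt "255 0 0 0 0 0 0" --pt "255 0 0 0 0 0 0" --pt "255 0 0 0 0 0 0" --pt "255 0 0 0 0 0 0" --pt "255 0 0 0 0 0 0" --pt "255 0 0 0 0 0 0" --pt "255 0 0 0 0 0 0" --pt "255 0 0 0 0 0 0" --newtons 35

```text
time_s: 8.45
position: [528.6, -316.0, 341.1]
orientation: [0.929, 0.369, -0.0, 0.0]
ft_force: [-0.2, -0.1, 1.0]
opening: 33.8
```

Request:
play_rows --pt "255 0 0 -0.002 0 0 0" --pt "255 0 0 -0.005 0 0 0" --pt "255 0 0 -0.01 0 0 0" --pt "255 0 0 -0.015 0 0 0" --pt "255 0 0 -0.02 0 0 0" --pt "255 0 0 -0.02 0 0 0" --pt "255 0 0 -0.015 0 0 0" --pt "255 0 0 -0.01 0 0 0" --pt "255 0 0 0 0 0 0"

```text
time_s: 9.35
position: [528.6, -316.1, 439.4]
orientation: [0.929, 0.369, 0.001, 0.001]
ft_force: [0.3, -0.2, -2.5]
opening: 21.1
```

```bash
python3 - <<'E'
from h import *
delta([477,371,380])
p,d=grab_frame("scene"); cv2.imwrite("pics/scene3.png",cv2.resize(p[60:300,300:500,::-1],None,fx=2.5,fy=2.5,interpolation=cv2.INTER_CUBIC))
E
```

```text
t 9.35 grasp [ 528.9 -316.3  259. ] yaw_y -46.69 zax [ 1.7e-03 -9.0e-04 -1.0e+00] q [-0.2   0.53  0.98  1.62 -0.46  1.23  0.06] F [ 0.3 -0.2 -2.5] op 21.1
shift m [ 0.4337 -0.5355 -0.1217]
```

View pics/scene3.png

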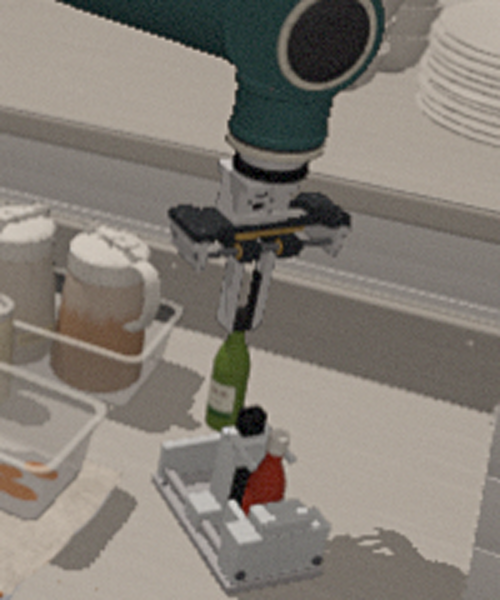

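The bottle hangs upright from the fingers, opening 21 mm, with its foot well clear of the vise. Next I'll carry it high across to the caddy.

Request:
play_rows --pt "255 0.002 -0.002 -0.008 0 0 0" --pt "255 0.004 -0.005 -0.016 0 0 0" --pt "255 0.008 -0.01 -0.022 0 0 0" --pt "255 0.012 -0.015 -0.024 0 0 0" --pt "255 0.016 -0.02 -0.022 0 0 0" --pt "255 0.019 -0.0235 -0.016 0 0 0" --pt "255 0.02 -0.025 -0.009 0 0 0" --pt "255 0.02 -0.025 -0.005 0 0 0" --pt "255 0.02 -0.025 0 0 0 0" --pt "255 0.02 -0.025 0 0 0 0"

```text
time_s: 10.4
position: [510.3, -90.3, 560.8]
orientation: [0.929, 0.369, 0.0, -0.0]
ft_force: [0.5, -0.4, -2.7]
opening: 21.3
```

Request:
play_rows --pt "255 0.02 -0.025 0 0 0 0" --pt "255 0.02 -0.025 0 0 0 0" --pt "255 0.02 -0.025 0 0 0 0" --pt "255 0.02 -0.025 0 0 0 0" --pt "255 0.02 -0.025 0 0 0 0" --pt "255 0.02 -0.025 0 0 0 0" --pt "255 0.02 -0.025 0 0 0 0" --pt "255 0.02 -0.025 0 0 0 0" --pt "255 0.02 -0.025 0 0 0 0" --pt "255 0.02 -0.025 0 0 0 0"

```text
time_s: 11.4
position: [484.4, 228.8, 560.7]
orientation: [0.929, 0.369, 0.0, -0.0]
ft_force: [0.1, -0.1, -1.4]
opening: 21.7
```

```bash
python3 - <<'E'
from h import *
delta([477,371,380])
E
```

```text
t 11.4 grasp [484.4 228.8 380.3] yaw_y -46.71 zax [ 2.e-04  3.e-04 -1.e+00] q [-1.3   0.21  0.95  1.64 -0.17  1.38 -1.14] F [ 0.1 -0.1 -1.4] op 21.7
shift m [ 0.0921 -0.1086  0.0003]
```

Request:
play_rows --pt "255 0.02 -0.024 0 0 0 0" --pt "255 0.019 -0.022 0 0 0 0" --pt "255 0.017 -0.02 0 0 0 0" --pt "255 0.014 -0.0165 0 0 0 0" --pt "255 0.01 -0.012 0 0 0 0" --pt "255 0.005 -0.006 0 0 0 0" --pt "255 0.0025 -0.003 0 0 0 0" --pt "255 0 0 0 0 0 0"

```text
time_s: 12.2
position: [477.8, 362.6, 560.0]
orientation: [0.93, 0.369, 0.0, 0.0]
ft_force: [-0.4, 0.2, -2.0]
opening: 21.0
```

```bash
python3 - <<'E'
from h import *
delta([477,371,380])
for n in ("scene","top"):
    p,d=grab_frame(n); np.save(n+"_d4.npy",d); 
    b=(slice(60,230),slice(140,300)) if n=="scene" else (slice(130,280),slice(100,260))
    cv2.imwrite(f"pics/{n}4.png",cv2.resize(p[b][:,:,::-1],None,fx=3.4,fy=3.4,interpolation=cv2.INTER_CUBIC))
E
```

```text
t 12.2 grasp [477.8 362.5 379.6] yaw_y -46.73 zax [ 2.e-04 -5.e-04 -1.e+00] q [-1.35  0.36  0.88  1.49 -0.28  1.43 -1.27] F [-0.4  0.2 -2. ] op 21.0
shift m [ 0.0053 -0.0068 -0.0004]
```

View pics/scene4.png

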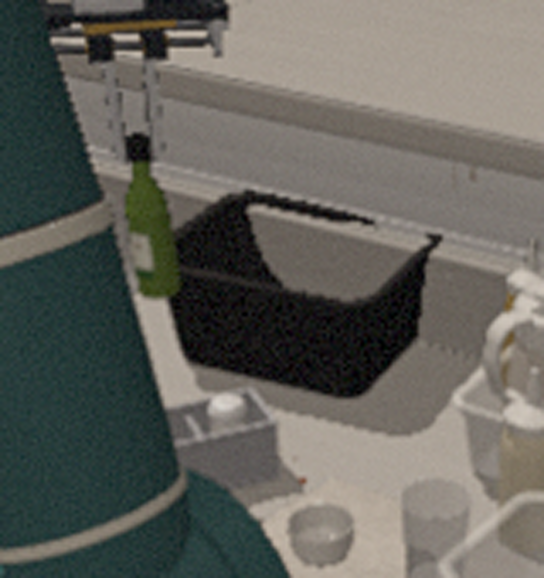

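View pics/top4.png

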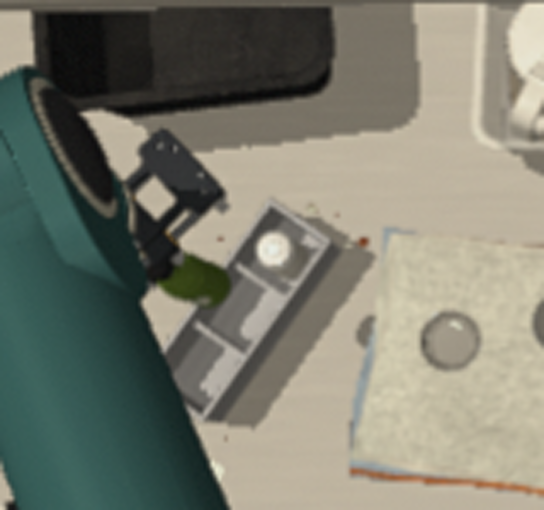

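```bash
python3 - <<'E'
from h import *
g=np.array([477.8,362.5])
P=np.array([[*g,z] for z in (385,237,225,215)])
print(((proj("scene",P)-[140,60])*3.4).round(0)); print(((proj("top",P)-[100,130])*3.4).round(0))
for n in ("scene","top"):
    C=cloud(n,np.load(n+"_d4.npy"))
    m=(np.hypot(C[...,0]-g[0],C[...,1]-g[1])<45)&(C[...,2]>200)&(C[...,2]<350)
    q=C[m]; print(n,len(q),q[:,2].min(),q[:,2].max())
    for a in range(215,350,15):
        s=q[(q[:,2]>=a)&(q[:,2]<a+15)]
        if len(s)>3: print(a,len(s),s.mean(0).round(1),s.min(0).round(),s.max(0).round())
E
```

```text
[[135. 133.]
 [151. 282.]
 [153. 293.]
 [154. 303.]]
[[151. 262.]
 [201. 286.]
 [205. 288.]
 [208. 290.]]
scene 433 227.62389406692128 349.79244248492563
230 49 [468.6 347.8 237.9] [457. 337. 230.] [495. 369. 245.]
245 52 [468.1 347.8 253.2] [457. 337. 245.] [493. 368. 260.]
260 48 [466.5 349.2 267.4] [457. 337. 261.] [485. 370. 274.]
275 60 [467.7 347.6 282.8] [458. 337. 275.] [488. 372. 290.]
290 53 [467.4 349.  297.6] [457. 336. 290.] [490. 368. 305.]
305 68 [467.2 349.  312.7] [456. 334. 305.] [493. 374. 320.]
320 59 [470.1 351.1 327.7] [459. 338. 320.] [490. 372. 335.]
335 41 [472.3 354.8 341.7] [462. 343. 335.] [488. 366. 350.]
top 222 232.2937685990415 348.66493320971534
230 15 [474.4 343.1 238.2] [460. 337. 232.] [496. 356. 244.]
245 19 [472.4 343.1 250.6] [459. 338. 245.] [491. 359. 259.]
260 23 [471.9 344.  267. ] [458. 337. 260.] [496. 361. 275.]
275 22 [473.7 343.1 281.6] [458. 337. 275.] [493. 358. 289.]
290 25 [471.2 345.9 298. ] [458. 339. 291.] [494. 368. 305.]
305 32 [473.3 346.3 314. ] [458. 338. 305.] [494. 372. 320.]
320 47 [471.8 351.  327.2] [458. 342. 320.] [494. 374. 335.]
335 39 [471.3 354.1 341.1] [462. 346. 335.] [488. 369. 349.]
```

The bottle is upright within about a degree, with its foot at z≈230, directly over the middle cell. Next I'll shift 1 cm to centre it and lower.

Request:
play_rows --pt "255 0.0033 -0.004 0.004 0 0 0" --pt "255 0.0033 -0.004 0.01 0 0 0" --pt "255 0 0 0.018 0 0 0" --pt "255 0 0 0.022 0 0 0" --pt "255 0 0 0.022 0 0 0" --pt "255 0 0 0.022 0 0 0" --pt "255 0 0 0.018 0 0 0" --pt "255 0 0 0.01 0 0 0" --pt "255 0 0 0.004 0 0 0" --pt "255 0 0 0 0 0 0"

```text
time_s: 13.3
position: [476.9, 373.4, 429.7]
orientation: [0.929, 0.369, -0.0, 0.0]
ft_force: [1.0, 0.6, -1.9]
opening: 21.4
```

```bash
python3 - <<'E'
from h import *
delta([477,372,155])
for n in ("scene","top"):
    p,d=grab_frame(n); np.save(n+"_d5.npy",d); 
    b=(slice(60,230),slice(140,300)) if n=="scene" else (slice(130,280),slice(100,260))
    cv2.imwrite(f"pics/{n}5.png",cv2.resize(p[b][:,:,::-1],None,fx=3.4,fy=3.4,interpolation=cv2.INTER_CUBIC))
E
```

```text
t 13.3 grasp [476.9 373.3 249.3] yaw_y -46.7 zax [-1.e-04 -6.e-04 -1.e+00] q [-1.32  0.47  0.83  1.66 -0.37  1.18 -1.22] F [ 1.   0.6 -1.9] op 21.4
shift m [-0.0008  0.001   0.0943]
```

View pics/scene5.png

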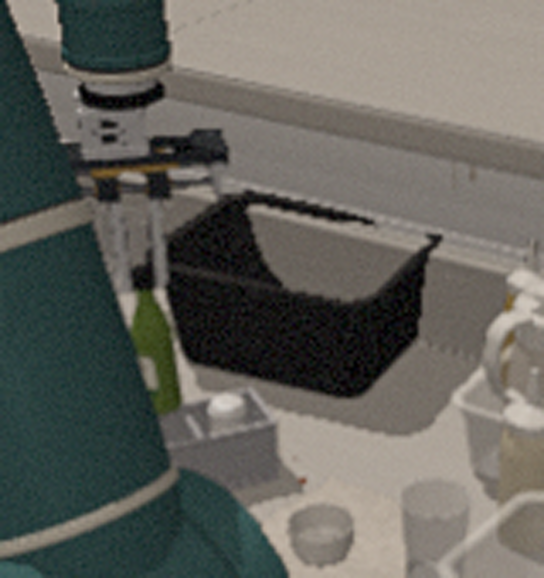

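View pics/top5.png

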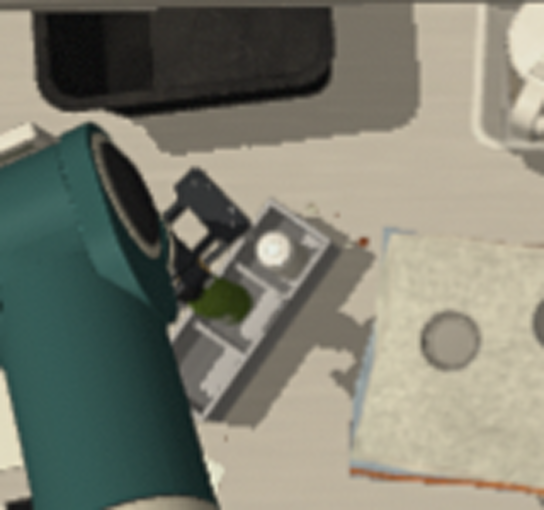

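```bash
python3 - <<'E'
from h import *
f=lambda P:((proj("top",P)-[100,130])*3.4).round(0)
print(f([[477,373,70],[477,373,5],[477,373,100]]))
print(ray_z("top",[[100+243.5/3.4,130+308/3.4]],70), ray_z("top",np.array([[270,200],[333,240],[207,418],[163,370]])/3.4+[100,130],70))
C=cloud("top",np.load("top_d5.npy"));g=[477,373]
for n in ("top","scene"):
    C=cloud(n,np.load(n+"_d5.npy"))
    m=(np.hypot(C[...,0]-g[0],C[...,1]-g[1])<40)&(C[...,2]>92)&(C[...,2]<190); q=C[m]; 
    from scipy.optimize import least_squares
    q=q[q[:,2]<180]
    s=least_squares(lambda v:np.hypot(q[:,0]-v[0],q[:,1]-v[1])-20.5,g,loss="soft_l1",f_scale=2); print(n,len(q),s.x,q[:,2].min())
E
```

```text
[[235. 309.]
 [251. 316.]
 [228. 306.]]
[[478.05115001 364.81535703  70.        ]] [[589.13203353 339.34305188  70.        ]
 [546.40857084 274.17776023  70.        ]
 [367.17375749 400.08105746  70.        ]
 [416.2765013  445.72624106  70.        ]]
top 83 [478.04419159 369.83583026] 103.05046022346846
scene 209 [476.79697218 371.24678574] 98.99408756000003
```

Request:
play_rows --pt "255 0 0.001 0.006 0 0 0" --pt "255 0 0 0.014 0 0 0" --pt "255 0 0 0.02 0 0 0" --pt "255 0 0 0.02 0 0 0" --pt "255 0 0 0.014 0 0 0" --pt "255 0 0 0.008 0 0 0" --pt "255 0 0 0.005 0 0 0" --pt "255 0 0 0.003 0 0 0" --pt "255 0 0 0.002 0 0 0" --pt "255 0 0 0 0 0 0"

```text
time_s: 14.4
position: [477.6, 372.6, 338.0]
orientation: [0.929, 0.369, 0.0, 0.0]
ft_force: [-0.9, -0.3, -2.0]
opening: 21.2
```

Request:
play_rows --pt "255 0 0 0.001 0 0 0" --pt "255 0 0 0.001 0 0 0" --pt "255 0 0 0.001 0 0 0" --pt "255 0 0 0 0 0 0"

```text
time_s: 14.8
position: [477.8, 372.6, 335.2]
orientation: [0.929, 0.369, 0.0, 0.0]
ft_force: [0.9, -0.4, 2.6]
opening: 21.4
```

Request:
play_rows --pt "255 0 0 0.001 0 0 0" --pt "255 0 0 0.001 0 0 0" --pt "255 0 0 0 0 0 0"

```text
time_s: 15.1
position: [478.7, 372.6, 334.8]
orientation: [0.93, 0.369, 0.002, -0.0]
ft_force: [0.1, -0.8, 21.3]
opening: 21.3
```

The foot touched the floor (21 N up). I'll ease off and open part way.

Request:
play_rows --pt "255 0 0 -0.0015 0 0 0" --pt "255 0 0 0 0 0 0" --pt "140 0 0 0 0 0 0" --pt "140 0 0 0 0 0 0" --pt "140 0 0 0 0 0 0" --pt "140 0 0 0 0 0 0"

```text
time_s: 15.7
position: [477.5, 372.5, 334.2]
orientation: [0.929, 0.369, -0.0, 0.0]
ft_force: [0.5, 0.1, -0.5]
opening: 42.1
```

Request:
play_rows --pt "140 0 0 -0.004 0 0 0" --pt "140 0 0 -0.01 0 0 0" --pt "140 0 0 -0.02 0 0 0" --pt "140 0 0 -0.03 0 0 0" --pt "140 0 0 -0.03 0 0 0" --pt "140 0 0 -0.03 0 0 0" --pt "140 0 0 -0.02 0 0 0" --pt "140 0 0 -0.01 0 0 0"

```text
time_s: 16.5
position: [477.8, 372.3, 490.8]
orientation: [0.929, 0.369, 0.001, -0.0]
ft_force: [-0.1, 0.2, 0.7]
opening: 42.1
```

```bash
python3 - <<'E'
from h import *
for n in ("scene","top"):
    p,d=grab_frame(n); np.save(n+"_d6.npy",d); 
    b=(slice(60,230),slice(140,300)) if n=="scene" else (slice(130,280),slice(100,260))
    cv2.imwrite(f"pics/{n}6.png",cv2.resize(p[b][:,:,::-1],None,fx=3.4,fy=3.4,interpolation=cv2.INTER_CUBIC))
delta([538.5,-314.2,310])
E
```

```text
t 16.6 grasp [478.  372.7 309.2] yaw_y -46.7 zax [ 0.0012  0.0012 -1.    ] q [-1.34  0.42  0.86  1.58 -0.32  1.29 -1.25] F [-0.5 -0.2 -0.7] op 42.2
shift m [-0.427   0.5414 -0.0016]
```

View pics/scene6.png

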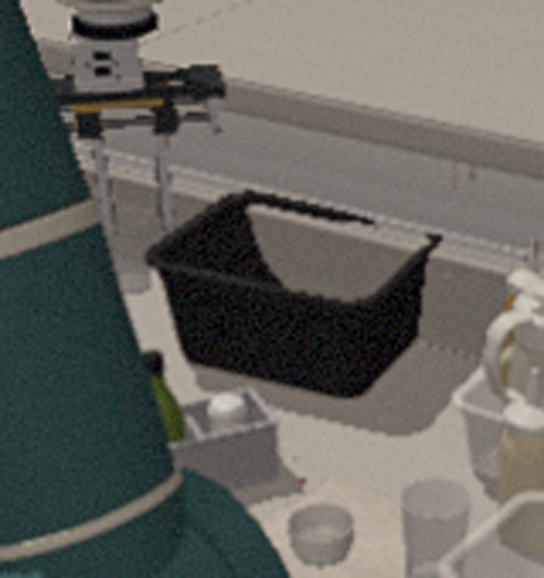

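View pics/top6.png

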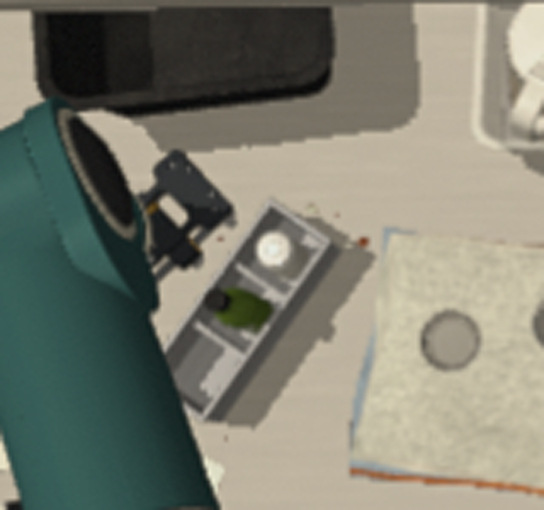

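The green bottle stands upright in the middle cell; in the top zoom its cap is at (218,300) and its body at (243,310), which is just perspective lean. Now back to the vise for the jaw grip.

Request:
play_rows --pt "0 -0.0135 0.015 0 0 0 0" --pt "0 -0.027 0.03 0 0 0 0" --pt "0 -0.027 0.03 0 0 0 0" --pt "0 -0.027 0.03 0 0 0 0" --pt "0 -0.027 0.03 0 0 0 0" --pt "0 -0.027 0.03 0 0 0 0" --pt "0 -0.027 0.03 0 0 0 0" --pt "0 -0.027 0.03 0 0 0 0" --pt "0 -0.027 0.03 0 0 0 0" --pt "0 -0.027 0.03 0 0 0 0"

```text
time_s: 17.6
position: [485.8, -12.2, 487.7]
orientation: [0.929, 0.369, -0.0, -0.0]
ft_force: [1.5, 0.1, -0.3]
opening: 94.1
```

Request:
play_rows --pt "0 -0.027 0.03 0 0 0 0" --pt "0 -0.027 0.03 0 0 0 0" --pt "0 -0.027 0.03 0 0 0 0" --pt "0 -0.027 0.03 0 0 0 0" --pt "0 -0.027 0.03 0 0 0 0" --pt "0 -0.027 0.03 0 0 0 0" --pt "0 -0.0262 0.03 0 0 0 0" --pt "0 -0.0147 0.025 0 0 0 0" --pt "0 0 0.0114 0 0 0 0" --pt "0 0 0 0 0 0 0"

```text
time_s: 18.6
position: [508.2, -329.8, 487.3]
orientation: [0.93, 0.368, -0.001, -0.0]
ft_force: [-0.0, 0.3, -0.1]
opening: 94.2
```

```bash
python3 - <<'E'
from fit import *
delta([495,-355.5,158])
n="scene"; p,d=grab_frame(n); np.save("scene_d7.npy",d)
cv2.imwrite("pics/scene7.png",cv2.resize(p[60:300,320:480,::-1],None,fx=2.5,fy=2.5,interpolation=cv2.INTER_CUBIC))
# box fit of grip from initial clouds: oriented frame
yaw=np.radians(-136.5); ex=np.array([np.cos(yaw),np.sin(yaw)]); ey=np.array([-ex[1],ex[0]])
for nm,C in (("top",cloud("top",np.load("top_d.npy"))),("scene",cloud("scene",np.load("scene_d.npy"))),("scene7",cloud("scene",d))):
    m=(np.hypot(C[...,0]-495,C[...,1]+355.5)<28)&(C[...,2]>142)&(C[...,2]<172); q=C[m]; r=q[:,:2]-[495,-355.5]
    u=np.c_[r@ex,r@ey,q[:,2]-165]
    def res(v):
        a=np.c_[abs(u[:,0]-v[0])-11,abs(u[:,1]-v[1])-14,u[:,2]]
        return np.linalg.norm(np.maximum(a,0),axis=1)+np.minimum(a.max(1),0)
    s=least_squares(res,[0,0],loss="soft_l1",f_scale=1.5); print(nm,len(q),s.x.round(1),np.sqrt(np.mean(res(s.x)**2)).round(2))
E
```

```text
t 18.6 grasp [ 507.8 -329.9  306.9] yaw_y -46.78 zax [-1.9e-03 -6.0e-04 -1.0e+00] q [-0.2   0.48  1.03  1.59 -0.42  1.32  0.07] F [-0.   0.3 -0.1] op 94.2
shift m [-0.0266  0.01    0.1489]
top 66 [0.9 1.3] 2.53
scene 121 [-1.1  2.1] 1.36
scene7 118 [-1.1  2. ] 1.44
```

View pics/scene7.png

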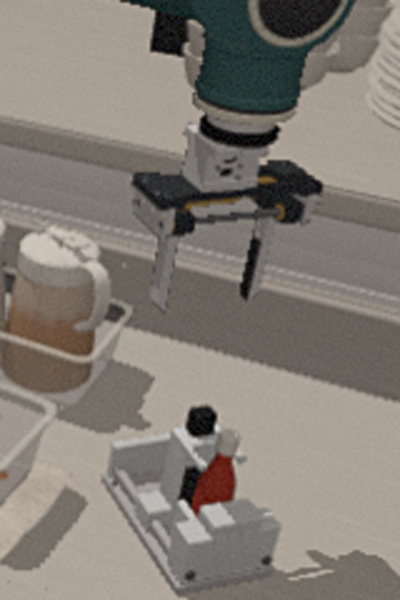

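Request:
play_rows --pt "0 -0.013 0.006 0.01 0 0 0" --pt "0 -0.013 0.006 0.02 0 0 0" --pt "0 0 0 0.025 0 0 0" --pt "0 0 0 0.025 0 0 0" --pt "0 0 0 0.02 0 0 0" --pt "0 0 0 0.01 0 0 0" --pt "0 0 0 0 0 0 0" --pt "0 0 0 0 0 0 0"

```text
time_s: 19.45
position: [497.3, -355.4, 379.4]
orientation: [0.929, 0.369, 0.0, 0.0]
ft_force: [0.4, -0.3, 1.0]
opening: 94.2
```

```bash
python3 - <<'E'
from fit import *
delta([496.7,-356.5,158])
n="scene"; p,d=grab_frame(n)
cv2.imwrite("pics/scene8.png",cv2.resize(p[120:300,320:480,::-1],None,fx=3.3,fy=3.3,interpolation=cv2.INTER_CUBIC))
E
```

```text
t 19.45 grasp [ 497.4 -355.5  199. ] yaw_y -46.66 zax [ 6.e-04 -7.e-04 -1.e+00] q [-0.1   0.59  0.95  1.7  -0.52  1.13  0.19] F [ 0.4 -0.3  1. ] op 94.2
shift m [-0.0012  0.0001  0.041 ]
```

View pics/scene8.png

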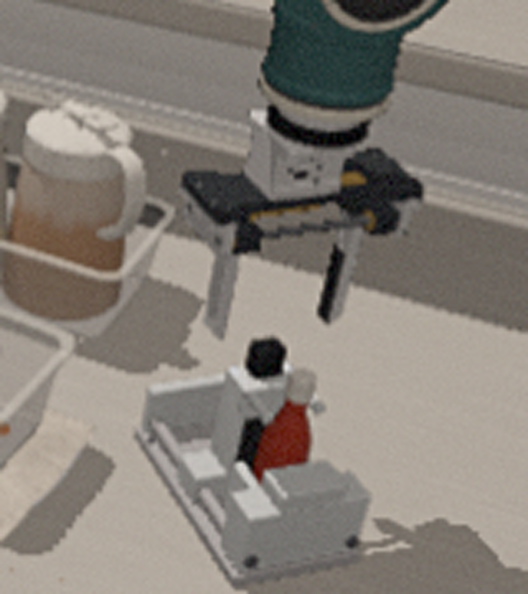

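The fingers straddle the black block. Descend and pinch.

Request:
play_rows --pt "0 -0.001 0 0.01 0 0 0" --pt "0 0 0 0.014 0 0 0" --pt "0 0 0 0.01 0 0 0" --pt "0 0 0 0.006 0 0 0" --pt "255 0 0 0 0 0 0" --pt "255 0 0 0 0 0 0" --pt "255 0 0 0 0 0 0" --pt "255 0 0 0 0 0 0" --pt "255 0 0 0 0 0 0" --pt "255 0 0 0 0 0 0" --newtons 25

```text
time_s: 20.5
position: [496.3, -356.5, 338.7]
orientation: [0.929, 0.369, 0.0, 0.0]
ft_force: [-0.6, 0.7, 0.3]
opening: 49.5
```

Request:
play_rows --pt "255 0 0 0 0 0 0" --pt "255 0 0 0 0 0 0" --pt "255 0 0 0 0 0 0"

```text
time_s: 20.8
position: [496.7, -356.8, 338.6]
orientation: [0.929, 0.369, 0.0, 0.001]
ft_force: [0.3, -0.7, -1.2]
opening: 27.5
```

Request:
play_rows --pt "255 0.003 0 0 0 0 0" --pt "255 0.006 0 0 0 0 0" --pt "255 0.006 0 0 0 0 0" --pt "255 0.006 0 0 0 0 0" --pt "255 0.006 0 0 0 0 0" --pt "255 0.006 0 0 0 0 0" --pt "255 0.006 0 0 0 0 0" --pt "255 0.006 0 0 0 0 0" --pt "255 0.006 0 0 0 0 0" --pt "255 0.003 0 0 0 0 0"

```text
time_s: 21.8
position: [535.8, -320.0, 338.6]
orientation: [0.93, 0.369, -0.0, 0.001]
ft_force: [2.7, -8.5, -5.0]
opening: 28.0
```

Request:
play_rows --pt "255 0.002 0.0 0 0 0 0" --pt "255 0.002 0 0 0 0 0" --pt "255 0.001 0 0 0 0 0" --pt "255 0.001 0 0 0 0 0" --pt "255 0.001 0 0 0 0 0" --pt "255 0 0 0 0 0 0"

```text
time_s: 22.4
position: [538.0, -318.1, 338.6]
orientation: [0.93, 0.367, -0.003, 0.002]
ft_force: [-15.0, -21.1, -3.7]
opening: 28.3
```

```bash
python3 - <<'E'
from fit import *
delta([540,-316,158])
for n,b in (("scene",(slice(180,300),slice(330,450))),("top",(slice(150,270),slice(330,450)))):
    p,d=grab_frame(n); np.save(n+"_d9.npy",d)
    cv2.imwrite(f"pics/{n}9.png",cv2.resize(p[b][:,:,::-1],None,fx=4.5,fy=4.5,interpolation=cv2.INTER_CUBIC))
E
```

```text
t 22.4 grasp [ 537.3 -319.1  158.2] yaw_y -46.96 zax [-0.0036 -0.0057 -1.    ] q [-0.14  0.65  0.91  1.7  -0.57  1.08  0.12] F [-15.  -21.1  -3.7] op 28.3
shift m [ 0.0041 -0.0004  0.0002]
```

View pics/scene9.png

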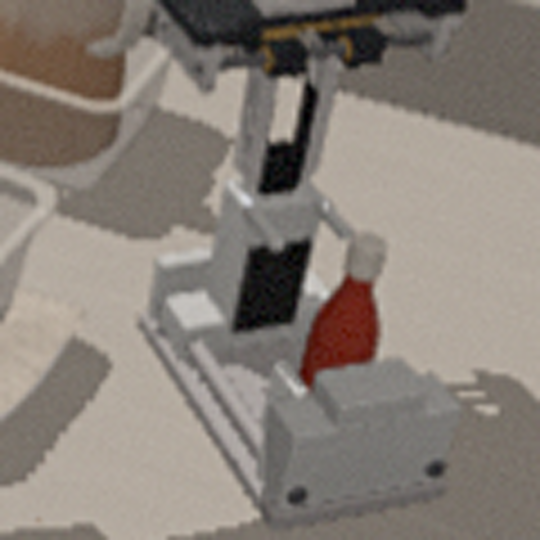

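View pics/top9.png

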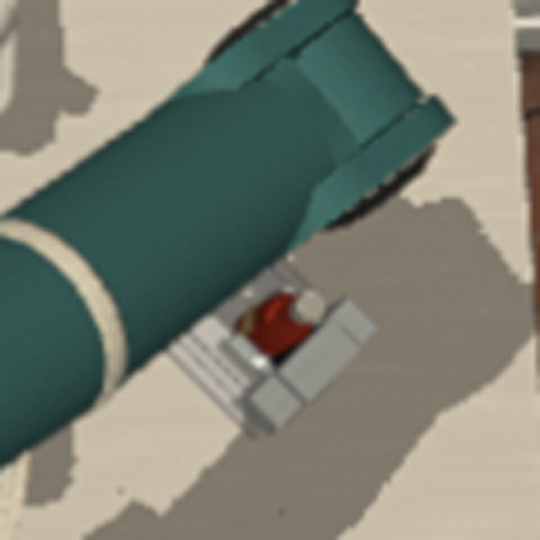

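Request:
play_rows --pt "255 0 0 0 0 0 0" --pt "255 0.001 0 0 0 0 0" --pt "255 0 0 0 0 0 0" --newtons 45

```text
time_s: 22.8
position: [538.2, -317.9, 338.6]
orientation: [0.93, 0.366, -0.003, 0.002]
ft_force: [-16.7, -23.9, -3.6]
opening: 28.2
```

```bash
python3 - <<'E'
from fit import *
delta([540,-316,158])
E
```

```text
t 22.8 grasp [ 537.4 -319.1  158.2] yaw_y -47.0 zax [-0.0044 -0.0064 -1.    ] q [-0.15  0.66  0.91  1.7  -0.57  1.08  0.12] F [-16.7 -23.9  -3.6] op 28.2
shift m [ 0.004  -0.0005  0.0002]
```

The grasp point did not move with the extra push, so the jaw is on its stop. I'll unload the command, release and rise.

Request:
play_rows --pt "255 -0.004 0 0 0 0 0" --pt "255 0 0 0 0 0 0" --pt "0 0 0 0 0 0 0" --pt "0 0 0 0 0 0 0" --pt "0 0 0 0 0 0 0" --pt "0 0 0 -0.008 0 0 0" --pt "0 0 0 -0.02 0 0 0" --pt "0 0 0 -0.03 0 0 0" --pt "0 0 0 -0.03 0 0 0" --pt "0 0 0 -0.01 0 0 0"

```text
time_s: 23.8
position: [538.5, -317.1, 440.0]
orientation: [0.929, 0.369, 0.001, 0.001]
ft_force: [-0.3, 0.2, 0.0]
opening: 88.2
```

```bash
python3 - <<'E'
from fit import *
n="scene"; p,d=grab_frame(n); np.save("scene_d10.npy",d)
cv2.imwrite("pics/scene10.png",cv2.resize(p[150:300,320:480,::-1],None,fx=3.6,fy=3.6,interpolation=cv2.INTER_CUBIC))
yaw=np.radians(-136.5); ex=np.array([np.cos(yaw),np.sin(yaw)]); ey=np.array([-ex[1],ex[0]])
C=cloud("scene",d); g0=np.array([538,-318.5])
m=(np.hypot(C[...,0]-g0[0],C[...,1]-g0[1])<28)&(C[...,2]>142)&(C[...,2]<172); q=C[m]; r=q[:,:2]-g0
u=np.c_[r@ex,r@ey,q[:,2]-165]
def res(v):
    a=np.c_[abs(u[:,0]-v[0])-11,abs(u[:,1]-v[1])-14,u[:,2]]
    return np.linalg.norm(np.maximum(a,0),axis=1)+np.minimum(a.max(1),0)
s=least_squares(res,[0,0],loss="soft_l1",f_scale=1.5); g1=g0+s.x[0]*ex+s.x[1]*ey
s0=np.array([495,-355.5])-1.1*ex+2*ey
print("grip",g1,"moved",(g1-s0)@-ex,(g1-s0)@ey,len(q))
L=capfit([C],[463.5,-392.5],168); print("lock",L)
delta([L[0][0],L[0][1],161])
E
```

```text
grip [ 536.91032397 -318.60947651] moved 54.69443552866606 0.08972300186886643 107
lock (array([ 464.09483497, -392.52649578]), np.float64(1.2520231132851232), [83])
t 23.85 grasp [ 539.3 -317.4  259.6] yaw_y -46.69 zax [ 0.0035 -0.0017 -1.    ] q [-0.19  0.55  0.98  1.6  -0.48  1.25  0.06] F [0.4 0.3 1.4] op 91.4
shift m [-0.1064  0.0027  0.0984]
```

View pics/scene10.png

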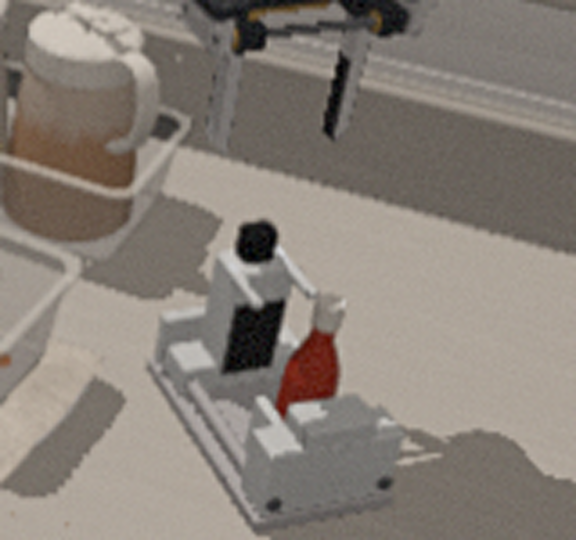

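```bash
python3 - <<'E'
from h import *
yaw=np.radians(-136.5); ex=np.array([np.cos(yaw),np.sin(yaw)]); ey=np.array([-ex[1],ex[0]]); o=np.array([489.2,-364.6])
for f in ("scene_d.npy","scene_d10.npy"):
    C=cloud("scene",np.load(f)); r=C[...,:2]-o; X=r@ex; Y=r@ey; Z=C[...,2]
    print(f)
    for y0 in (-52,-44,-36,-28):
        m=(abs(Y-y0)<4)&(X>-105)&(X<20)&(Z>5)&(Z<180)&(abs(r).max(-1)<150)
        x=X[m];z=Z[m]; i=np.argsort(x)
        print(" y",y0," ".join(f"{a:.0f}:{b:.0f}" for a,b in zip(x[i][::3],z[i][::3])))
E
```

```text
scene_d.npy
 y -52 -100:31 -98:57 -94:63 -92:57 -91:35 -90:44 -89:40 -88:49 -88:63 -88:37 -87:14 -87:22 -86:62 -85:47 -85:35 -84:40 -81:31 -78:30 -75:15 -74:25 -71:16 -70:35 -69:25 -65:16 -64:29 -62:15 -58:10 -57:27 -57:35 -52:35 -51:16 -49:34 -47:12 -45:14 -42:28 -40:34 -39:34 -37:13 -35:14 -33:36 -30:34 -27:14 -21:45 -21:42 -14:45 -12:46 -7:45 -4:15 0:23 2:40 4:33 5:49 5:12 6:16 7:43 8:36 9:40 9:41 9:31 12:32 14:30 14:30 17:17 18:26
 y -44 -96:64 -92:63 -90:50 -89:58 -88:55 -87:63 -87:55 -86:33 -82:32 -74:16 -65:12 -59:17 -50:36 -45:36 -22:43 -16:45 -13:47 -6:46 -3:48 2:45 6:44 8:46 8:12 10:34 13:42 19:34
 y -36 -96:66 -92:62 -91:23 -90:56 -89:57 -88:29 -88:61 -88:57 -87:47 -87:39 -85:48 -25:43 -18:41 -12:45 -7:46 -1:48 4:30 6:46 8:41 9:30 10:38 11:35 13:33
 y -28 -99:62 -92:64 -90:15 -89:63 -88:39 -88:44 -88:56 -87:61 -87:30 -86:37 -86:61 -85:43 -84:47 -84:32 -80:14 -74:15 -69:99 -66:15 -63:93 -63:48 -62:105 -62:98 -60:65 -60:39 -59:73 -58:101 -57:14 -55:99 -53:67 -24:130 -22:44 -22:93 -21:55 -21:108 -20:68 -19:76 -19:105 -18:66 -18:55 -17:135 -17:89 -17:139 -15:119 -15:94 -14:123
[... 1243 characters left out ...]
7:60 -85:53 -79:43 -77:45 -76:121 -75:69 -75:129 -74:62 -73:119 -72:56 -72:45 -72:116 -71:95 -71:54 -70:46 -70:58 -69:118 -68:123 -68:64 -67:137 -66:72 -66:46 -65:88 -65:51 -64:136 -64:108 -63:119 -63:45 -62:94 -62:68 -61:69 -61:43 -60:129 -59:93 -59:56 -58:137 -58:79 -57:113 -57:68 -56:88 -56:62 -55:81 -54:78 -53:60 -53:102 -52:113 -51:131 -51:110 -51:54 -51:81 -50:118 -50:136 -50:71 -49:48 -48:137 -48:38 -48:87 -48:61 -47:58 -47:80 -46:28 -46:128 -46:55 -46:39 -45:103 -45:118 -45:31 -45:48 -45:93 -44:12 -44:100 -44:45 -44:102 -43:46 -43:137 -43:34 -42:30 -41:136 -40:133 -36:131 -35:129 -32:138 -30:17 -29:134 -27:139 -24:137 -22:135 -20:134 -18:11 -15:134 -12:136 -9:17 -6:15 3:18 5:13 11:15
```

Request:
play_rows --pt "0 -0.012 0 0 0 0 0" --pt "0 -0.022 0.001 0 0 0 0" --pt "0 -0.026 0.001 0 0 0 0" --pt "0 -0.024 0.001 0 0 0 0" --pt "0 -0.015 0 0.005 0 0 0" --pt "0 -0.008 0 0.015 0 0 0" --pt "0 0 0 0.02 0 0 0" --pt "0 0 0 0.01 0 0 0" --pt "0 0 0 0 0 0 0"

```text
time_s: 24.75
position: [463.0, -391.6, 384.5]
orientation: [0.929, 0.369, -0.001, -0.001]
ft_force: [0.6, 0.4, 0.1]
opening: 93.9
```

```bash
python3 - <<'E'
from fit import *
delta([463.5,-392.4,159])
n="scene"; p,d=grab_frame(n)
cv2.imwrite("pics/scene11.png",cv2.resize(p[150:300,320:480,::-1],None,fx=3.6,fy=3.6,interpolation=cv2.INTER_CUBIC))
E
```

```text
t 24.75 grasp [ 462.5 -391.3  204.1] yaw_y -46.66 zax [-0.0025  0.0013 -1.    ] q [-0.03  0.57  0.96  1.71 -0.51  1.14  0.26] F [0.6 0.4 0.1] op 93.9
shift m [0.     0.0016 0.0451]
```

View pics/scene11.png

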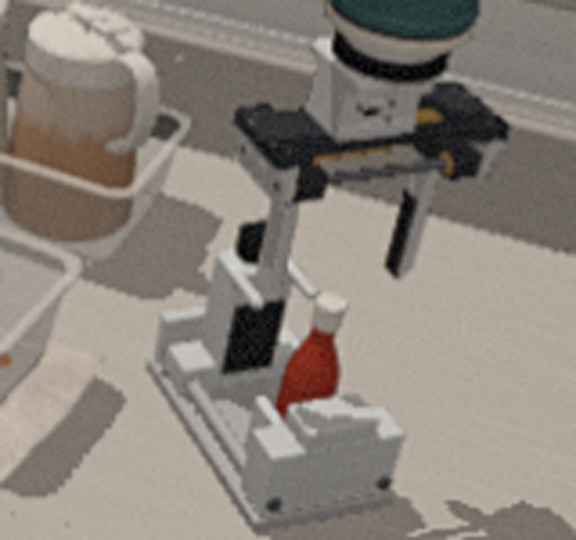

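The fingers straddle the red bottle's cap, at (330,310) in the zoom, and the fork is clear. Descend and close, waiting until the fingers are fully shut this time.

Request:
play_rows --pt "0 0 0.001 0.01 0 0 0" --pt "0 0 0 0.015 0 0 0" --pt "0 0 0 0.012 0 0 0" --pt "0 0 0 0.008 0 0 0" --pt "255 0 0 0 0 0 0" --pt "255 0 0 0 0 0 0" --pt "255 0 0 0 0 0 0" --pt "255 0 0 0 0 0 0" --pt "255 0 0 0 0 0 0" --pt "255 0 0 0 0 0 0" --newtons 35

```text
time_s: 25.8
position: [463.4, -393.0, 341.8]
orientation: [0.929, 0.369, 0.0, 0.0]
ft_force: [0.4, 0.3, 0.8]
opening: 49.4
```

Request:
play_rows --pt "255 0 0 0 0 0 0" --pt "255 0 0 0 0 0 0" --pt "255 0 0 0 0 0 0" --pt "255 0 0 0 0 0 0" --pt "255 0 0 0 0 0 0" --pt "255 0 0 0 0 0 0"

```text
time_s: 26.4
position: [463.4, -393.0, 341.6]
orientation: [0.929, 0.369, -0.0, 0.0]
ft_force: [-1.6, 0.9, 1.5]
opening: 21.0
```

```bash
python3 - <<'E'
from fit import *
delta([463.5,-392.4,159])
E
```

```text
t 26.4 grasp [ 463.4 -393.   161.2] yaw_y -46.69 zax [-1.e-04 -1.e-04 -1.e+00] q [ 0.    0.62  0.92  1.74 -0.56  1.06  0.3 ] F [-1.6  0.9  1.5] op 21.0
shift m [ 0.0005 -0.0004  0.0022]
```

Request:
play_rows --pt "255 0 0 -0.003 0 0 0" --pt "255 0 0 -0.007 0 0 0" --pt "255 0 0 -0.012 0 0 0" --pt "255 0 0 -0.016 0 0 0" --pt "255 0 0 -0.02 0 0 0" --pt "255 0 0 -0.02 0 0 0" --pt "255 0 0 -0.02 0 0 0" --pt "255 0 0 -0.02 0 0 0" --pt "255 0 0 -0.016 0 0 0" --pt "255 0 0 -0.01 0 0 0"

```text
time_s: 27.4
position: [463.2, -393.2, 487.6]
orientation: [0.929, 0.369, 0.0, 0.001]
ft_force: [0.3, 0.0, -2.0]
opening: 21.0
```

```bash
python3 - <<'E'
from fit import *
delta([418,411,380])
n="scene"; p,d=grab_frame(n)
cv2.imwrite("pics/scene12.png",cv2.resize(p[60:300,320:500,::-1],None,fx=2.5,fy=2.5,interpolation=cv2.INTER_CUBIC))
E
```

```text
t 27.4 grasp [ 463.5 -393.4  307.2] yaw_y -46.7 zax [ 0.0015 -0.0011 -1.    ] q [-0.07  0.48  1.03  1.58 -0.42  1.32  0.2 ] F [ 0.3  0.  -2. ] op 21.0
shift m [ 0.5185 -0.6165 -0.0738]
```

View pics/scene12.png

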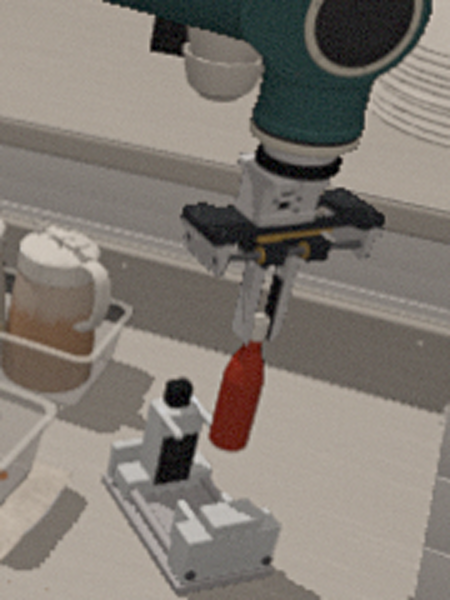

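```bash
python3 - <<'E'
from fit import *
P=[[463.5,-393.4,z] for z in (315,160)]
print(((proj("scene",P)-[320,60])*2.5).round(0))
n="scene"; p,d=grab_frame(n); C=cloud(n,d)
r=np.hypot(C[...,0]-463.5,C[...,1]+393.4)
for a in range(165,285,20):
    m=(r<45)&(C[...,2]>=a)&(C[...,2]<a+20); s=C[m]
    if len(s)>5:
        R=20.5 if a<225 else None
        if R:
            f=least_squares(lambda v:np.hypot(s[:,0]-v[0],s[:,1]-v[1])-R,[463.5,-393],loss="soft_l1",f_scale=2).x
            print(a,len(s),f.round(1))
        else: print(a,len(s),s.mean(0).round(1))
E
```

```text
[[259. 314.]
 [228. 439.]]
165 93 [ 462.3 -392.4]
185 110 [ 462.2 -392.7]
205 106 [ 462.7 -392.9]
225 113 [ 447.2 -394.3  234.5]
245 127 [ 449.5 -394.   254.7]
265 90 [ 454.6 -394.   273.4]
```

Perfectly vertical, and the foot is at about 160 mm as expected. I'll raise it further, then carry it across.

Request:
play_rows --pt "255 0 0 -0.008 0 0 0" --pt "255 0 0 -0.016 0 0 0" --pt "255 0.002 -0.002 -0.02 0 0 0" --pt "255 0.005 -0.006 -0.016 0 0 0" --pt "255 0.009 -0.011 -0.01 0 0 0" --pt "255 0.014 -0.0165 -0.005 0 0 0" --pt "255 0.018 -0.021 0 0 0 0" --pt "255 0.02 -0.024 0 0 0 0" --pt "255 0.02 -0.024 0 0 0 0" --pt "255 0.02 -0.024 0 0 0 0"

```text
time_s: 28.5
position: [453.5, -224.2, 560.8]
orientation: [0.929, 0.369, -0.0, 0.0]
ft_force: [0.4, 1.3, -2.4]
opening: 20.7
```

Request:
play_rows --pt "255 0.02 -0.024 0 0 0 0" --pt "255 0.02 -0.024 0 0 0 0" --pt "255 0.02 -0.024 0 0 0 0" --pt "255 0.02 -0.024 0 0 0 0" --pt "255 0.02 -0.024 0 0 0 0" --pt "255 0.02 -0.024 0 0 0 0" --pt "255 0.02 -0.024 0 0 0 0" --pt "255 0.02 -0.024 0 0 0 0" --pt "255 0.02 -0.024 0 0 0 0" --pt "255 0.02 -0.024 0 0 0 0"

```text
time_s: 29.5
position: [434.3, 87.4, 561.0]
orientation: [0.93, 0.369, 0.0, -0.0]
ft_force: [0.4, -0.3, -2.8]
opening: 21.3
```

```bash
python3 - <<'E'
from h import *
delta([418,411,380])
E
```

```text
t 29.5 grasp [434.4  87.4 380.6] yaw_y -46.72 zax [ 4.e-04  4.e-04 -1.e+00] q [-1.06 -0.08  0.75  1.83  0.06  1.37 -1.14] F [ 0.4 -0.3 -2.8] op 21.3
shift m [ 0.2099 -0.2468  0.0007]
```

Request:
play_rows --pt "255 0.02 -0.0235 0 0 0 0" --pt "255 0.02 -0.0235 0 0 0 0" --pt "255 0.02 -0.0235 0 0 0 0" --pt "255 0.02 -0.0235 0 0 0 0" --pt "255 0.02 -0.0235 0 0 0 0" --pt "255 0.02 -0.0235 0 0 0 0" --pt "255 0.02 -0.0235 0 0 0 0" --pt "255 0.018 -0.021 0 0 0 0" --pt "255 0.015 -0.0175 0 0 0 0" --pt "255 0.01 -0.012 0 0 0 0"

```text
time_s: 30.5
position: [419.9, 370.0, 560.6]
orientation: [0.929, 0.369, -0.0, 0.0]
ft_force: [0.3, -0.3, -2.6]
opening: 21.5
```

Request:
play_rows --pt "255 0.006 -0.007 0 0 0 0" --pt "255 0.003 -0.004 0 0 0 0" --pt "255 0 0 0 0 0 0" --pt "255 0 0 0 0 0 0"

```text
time_s: 30.9
position: [419.8, 381.7, 560.6]
orientation: [0.93, 0.368, 0.0, 0.0]
ft_force: [-0.4, -0.3, -1.9]
opening: 21.6
```

```bash
python3 - <<'E'
from fit import *
delta([418,411,240])
for n in ("scene","top"):
    p,d=grab_frame(n); np.save(n+"_d13.npy",d); 
    b=(slice(60,230),slice(140,300)) if n=="scene" else (slice(130,280),slice(100,260))
    cv2.imwrite(f"pics/{n}13.png",cv2.resize(p[b][:,:,::-1],None,fx=3.4,fy=3.4,interpolation=cv2.INTER_CUBIC))
print(((proj("top",[[418,411,70],[418,411,5],[418,411,235]])-[100,130])*3.4).round(0))
E
```

```text
t 30.9 grasp [419.9 381.7 380.2] yaw_y -46.76 zax [ 2.e-04 -2.e-04 -1.e+00] q [-1.25  0.23  0.57  1.56 -0.12  1.39 -1.49] F [-0.4 -0.3 -1.9] op 21.6
shift m [ 0.0187 -0.0227  0.1402]
[[197. 368.]
 [214. 373.]
 [147. 353.]]
```

View pics/scene13.png

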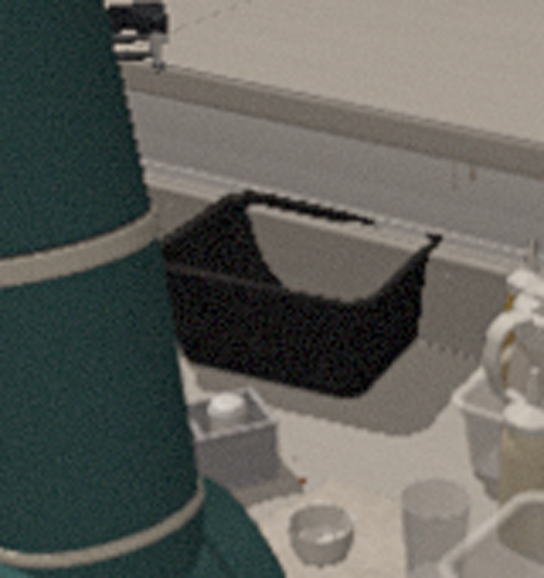

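View pics/top13.png

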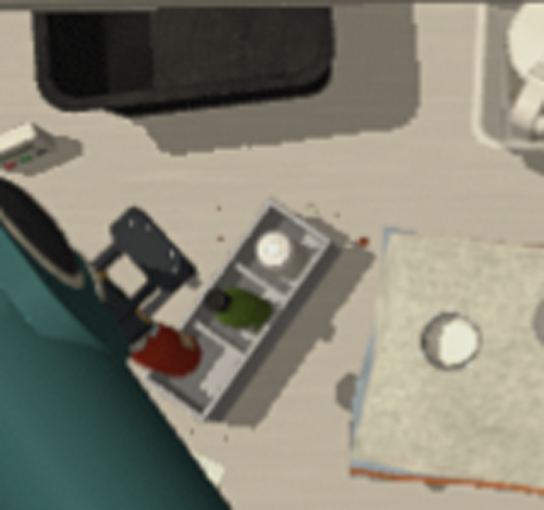

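The top view shows the red bottle short of the end cell. The projected target (197,368) is in the middle of the lower-left cell. I'll finish the shift, then lower.

Request:
play_rows --pt "255 0.006 -0.0075 0 0 0 0" --pt "255 0.0075 -0.009 0.004 0 0 0" --pt "255 0.005 -0.006 0.01 0 0 0" --pt "255 0 0 0.018 0 0 0" --pt "255 0 0 0.022 0 0 0" --pt "255 0 0 0.022 0 0 0" --pt "255 0 0 0.022 0 0 0" --pt "255 0 0 0.018 0 0 0" --pt "255 0 0 0.01 0 0 0" --pt "255 0 0 0.004 0 0 0"

```text
time_s: 32.0
position: [417.3, 411.9, 429.0]
orientation: [0.929, 0.369, -0.001, 0.001]
ft_force: [-0.4, -0.5, -2.3]
opening: 21.4
```

```bash
python3 - <<'E'
from fit import *
delta([418,411,155])
n="top"
p,d=grab_frame(n)
cv2.imwrite(f"pics/{n}14.png",cv2.resize(p[130:280,100:260,::-1],None,fx=3.4,fy=3.4,interpolation=cv2.INTER_CUBIC))
C=cloud(n,d); s=C[(np.hypot(C[...,0]-418,C[...,1]-411)<40)&(C[...,2]>100)&(C[...,2]<175)&(p[...,0].astype(int)>p[...,1]+40)]
f=least_squares(lambda v:np.hypot(s[:,0]-v[0],s[:,1]-v[1])-20.5,[418,411],loss="soft_l1",f_scale=2).x; print(len(s),f,s[:,2].min())
E
```

```text
t 32.0 grasp [417.2 411.6 248.6] yaw_y -46.68 zax [-9.0e-04 -1.8e-03 -1.0e+00] q [-1.25  0.36  0.53  1.7  -0.2   1.14 -1.48] F [-0.4 -0.5 -2.3] op 21.4
shift m [0.0003 0.001  0.0936]
39 [413.98803692 412.39711975] 122.33627252357253
```

View pics/top14.png

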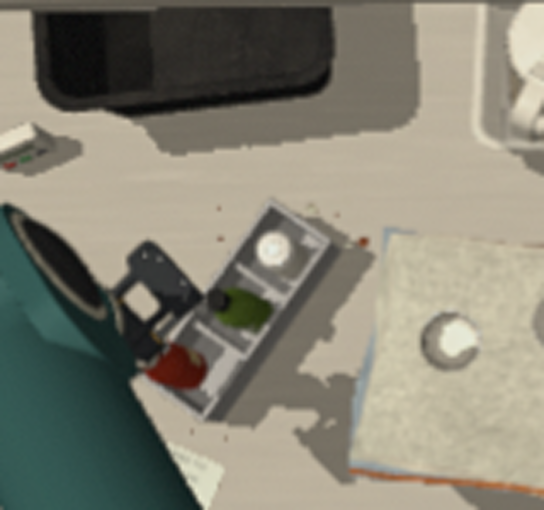

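Request:
play_rows --pt "255 0 0.001 0.006 0 0 0" --pt "255 0 0 0.014 0 0 0" --pt "255 0 0 0.02 0 0 0" --pt "255 0 0 0.02 0 0 0" --pt "255 0 0 0.014 0 0 0" --pt "255 0 0 0.009 0 0 0" --pt "255 0 0 0.006 0 0 0" --pt "255 0 0 0.003 0 0 0" --pt "255 0 0 0.001 0 0 0" --pt "255 0 0 0 0 0 0"

```text
time_s: 33.05
position: [418.4, 410.9, 337.7]
orientation: [0.929, 0.369, 0.0, 0.0]
ft_force: [-0.1, 0.5, -1.2]
opening: 21.1
```

Request:
play_rows --pt "255 0 0 0.001 0 0 0" --pt "255 0 0 0.001 0 0 0" --pt "255 0 0 0 0 0 0"

```text
time_s: 33.35
position: [418.2, 410.9, 335.4]
orientation: [0.929, 0.369, -0.0, 0.0]
ft_force: [-0.1, 0.5, -1.8]
opening: 21.4
```

Request:
play_rows --pt "255 0 0 0.001 0 0 0" --pt "255 0 0 0.001 0 0 0" --pt "255 0 0 0 0 0 0"

```text
time_s: 33.65
position: [418.2, 410.8, 333.2]
orientation: [0.929, 0.369, -0.0, 0.0]
ft_force: [0.2, -0.7, -1.5]
opening: 21.2
```

Request:
play_rows --pt "255 0 0 0.001 0 0 0" --pt "255 0 0 0 0 0 0"

```text
time_s: 33.85
position: [418.4, 410.9, 332.6]
orientation: [0.929, 0.369, 0.0, -0.0]
ft_force: [-0.0, -0.5, 2.7]
opening: 21.3
```

Contact at the expected height (152 mm). Release part way and rise.

Request:
play_rows --pt "140 0 0 0 0 0 0" --pt "140 0 0 0 0 0 0" --pt "140 0 0 0 0 0 0" --pt "140 0 0 0 0 0 0" --pt "140 0 0 -0.004 0 0 0" --pt "140 0 0 -0.01 0 0 0" --pt "140 0 0 -0.02 0 0 0" --pt "140 0 0 -0.03 0 0 0" --pt "140 0 0 -0.03 0 0 0" --pt "140 0 0 -0.03 0 0 0"

```text
time_s: 34.85
position: [418.2, 410.6, 458.5]
orientation: [0.929, 0.369, 0.0, 0.0]
ft_force: [0.5, -0.5, 0.1]
opening: 42.3
```

Request:
play_rows --pt "140 -0.01 0.012 -0.02 0 0 0" --pt "140 -0.02 0.024 -0.01 0 0 0" --pt "140 -0.025 0.03 0 0 0 0" --pt "140 -0.025 0.03 0 0 0 0" --pt "140 -0.025 0.03 0 0 0 0" --pt "140 -0.025 0.03 0 0 0 0" --pt "140 -0.025 0.03 0 0 0 0" --pt "140 -0.025 0.03 0 0 0 0" --pt "140 0 0 0 0 0 0" --pt "140 0 0 0 0 0 0"

```text
time_s: 35.85
position: [435.4, 129.7, 487.2]
orientation: [0.93, 0.368, 0.001, -0.0]
ft_force: [-0.0, 0.3, -0.1]
opening: 42.3
```

```bash
python3 - <<'E'
from fit import *
delta([538,-318,158])
for n in ("scene","top"):
    p,d=grab_frame(n); np.save(n+"_d15.npy",d); cv2.imwrite(f"pics/{n}15.png",p[:,:,::-1])
    if n=="top":
        cv2.imwrite("pics/top15z.png",np.hstack([cv2.resize(p[150:270,130:230,::-1],None,fx=4,fy=4,interpolation=cv2.INTER_CUBIC),cv2.resize(p[150:270,330:430,::-1],None,fx=4,fy=4,interpolation=cv2.INTER_CUBIC)]))
    C=cloud(n,d)
    for x in ([477,371],[418,411]):
        try: print(n,capfit([C],x,159))
        except Exception as e: print(n,x,e)
E
```

```text
t 35.85 grasp [435.6 129.9 306.8] yaw_y -46.78 zax [ 7.e-04  1.e-03 -1.e+00] q [-1.05  0.02  0.71  1.93 -0.01  1.2  -1.15] F [-0.   0.3 -0.1] op 42.3
shift m [-0.2322  0.3965  0.1484]
scene (array([477., 371.]), np.float64(nan), [0])
scene (array([418., 411.]), np.float64(nan), [0])
top (array([476.93749933, 372.59952629]), np.float64(2.101286076473374), [46])
top (array([420.76156862, 408.94379846]), np.float64(2.594024669069516), [47])
  return _methods._mean(a, axis=axis, dtype=dtype,
  ret = ret.dtype.type(ret / rcount)
```

View pics/scene15.png

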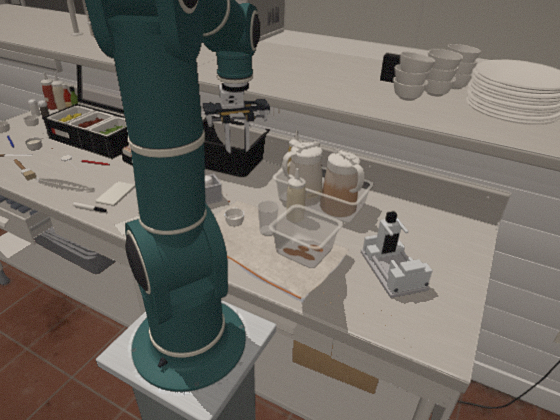

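View pics/top15z.png

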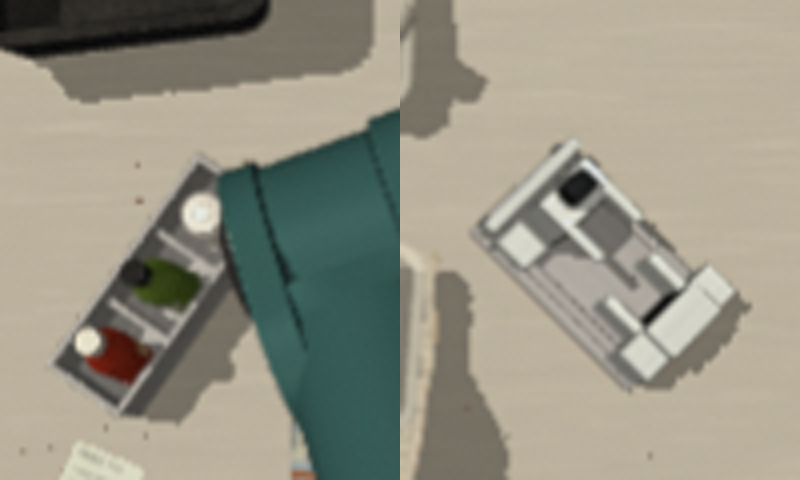

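```bash
python3 - <<'E'
from fit import *
yaw=np.radians(-136.5); ex=np.array([np.cos(yaw),np.sin(yaw)]); ey=np.array([-ex[1],ex[0]]); o=np.array([489.2,-364.6])
def grip(C,g0):
    g0=np.array(g0); m=(np.hypot(C[...,0]-g0[0],C[...,1]-g0[1])<28)&(C[...,2]>142)&(C[...,2]<172); q=C[m]; r=q[:,:2]-g0
    u=np.c_[r@ex,r@ey,q[:,2]-165]
    def res(v):
        a=np.c_[abs(u[:,0]-v[0])-11,abs(u[:,1]-v[1])-14,u[:,2]]
        return np.linalg.norm(np.maximum(a,0),axis=1)+np.minimum(a.max(1),0)
    s=least_squares(res,[0,0],loss="soft_l1",f_scale=1.5); return g0+s.x[0]*ex+s.x[1]*ey
for n in ("top","scene"):
    a=grip(cloud(n,np.load(n+"_d.npy")),[495,-355.5]); b=grip(cloud(n,np.load(n+"_d15.npy")),[538,-317])
    print(n,"grip x before/after",(a-o)@ex,(b-o)@ex,"travel",(a-b)@ex)
# bystanders: depth change
for n in ("top","scene"):
    A=cloud(n,np.load(n+"_d.npy"));B=cloud(n,np.load(n+"_d15.npy"))
    for nm,c,r,z0,z1 in (("tall",[567,0],45,60,200),("tumbler",[440,40],55,60,130),("ramekin",[450,158],50,40,62),("shaker",[534,331],35,75,95)):
        f=lambda C:C[(np.hypot(C[...,0]-c[0],C[...,1]-c[1])<r)&(C[...,2]>z0)&(C[...,2]<z1)]
        a,b=f(A),f(B); print(n,nm,len(a),len(b),a.mean(0).round(1) if len(a) else "",b.mean(0).round(1) if len(b) else "")
E
```

```text
top grip x before/after -9.610969660438522 -66.14013274520472 travel 56.5291630847662
scene grip x before/after -11.611459317470999 -66.44853643455883 travel 54.83707711708783
top tall 320 319 [577.1   3.8 136.3] [576.9   3.9 136.7]
top tumbler 109 105 [464.8  40.9  93.4] [464.8  40.8  94.7]
top ramekin 57 0 [447.5 158.5  49.2] 
top shaker 104 89 [534.8 329.7  84.7] [534.6 332.   85.2]
scene tall 515 521 [ 5.696e+02 -3.000e-01  1.204e+02] [569.9  -0.  119.9]
scene tumbler 432 433 [451.8  39.8  93.8] [452.2  39.9  93.8]
scene ramekin 133 134 [444.6 159.6  47. ] [443.6 159.8  47. ]
scene shaker 73 50 [531.  329.5  84. ] [534.2 324.8  84.3]
```

```bash
python3 - <<'E'
from plant import robot
print(robot.hand_in(), robot.get_obs()["time_s"])
E
```

```text
the job is handed in; nothing more can be done
the job is handed in; nothing more can be done
```

Both bottles are in the caddy, standing upright, and the job was handed in at about 36 s of the 70 s allowed. I moved the waiting (green) bottle to the middle cell first, then slid the jaw open and released it. After that I lifted the locked (red) bottle out into the free end cell.

**Last checks:**
- **Bottles:** The final top view showed both caps within about 4 mm of the cell centres, and the gripper was clear of everything. The final scene view could not confirm this because the arm hid the caddy. The first grasp closed a little late, during the lift, but it held and the bottle stayed vertical.
- **Other things:** The tall bottle, tumbler and ramekin measured within about 1 mm of where they started. In the top view the shaker was about 2 mm from its start. The scene view put it about 5 mm off, but the arm partly hid it there and I never touched it. The ramekin check came only from the scene view, because the arm hid it in the top one.
- **Jaw (one disagreement):** I measured about 55 to 56 mm of travel, not 60 mm. It slid at about 4 N and then stopped hard. A push of about 29 N moved it no further, so I took that as the end of its travel. I think it started a few millimetres open, but I did not measure that. Depth readings put the carriage about 8 mm short of the end stop, and they can be off by about 3 mm.

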